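# Pack the fallen jar and latch the sample case

### The arm

A 7-joint arm with a two-finger parallel gripper is mounted at the origin on the work surface; the furniture and walls round the work are solid. World frame = base frame: x ahead of the robot, y to its left, z up, the work surface at z = 0. Lengths are in mm, angles in rad, forces in N, time in s.
With the tool pointing down it reaches from about 425 to 950 mm from the base axis. Payload 4.7 kg.
Tool frame: the origin (TCP) lies at the very end of the fingers, on their centre line; the grasp point (between the pads) lies 19 mm behind it (env.grip_point_offset is the distance from the TCP to the grasp point, in mm); z points along the fingers, y is the line along which they close (so a half turn about z gives the same grasp; the last joint's range is limited). The gripper opens to 85 mm and grips with 20 to 120 N. Pads are 22 mm wide; open, the fingers measure 114 mm over their backs; the gripper's body (76 mm by 85 mm) begins 54 mm behind the grasp point. The pads swing forward as they close: fully open they stand 13 mm farther back than shut.
Start: joints at [1.11, 0.469, -0.049, 1.532, 0.024, 1.141, -0.082], TCP at [282.538, -613.042, 231.335] pointing down, gripper open.
Joint ranges: [-2.59, 2.59], [-0.33, 1.99], [-1.39, 1.29], [0.1, 2.45], [-1.04, 4.18], [0.21, 1.99], [-2.66, 2.66]. Speed limits (rad/s): [2.57, 2.57, 3.14, 3.14, 3.14, 3.14, 3.14].

### API

Orientations are given as a rotation vector (axis times angle).
In Python, from bench import state, optics, job, env gives the robot as it stands. The module is installed in compiled form; this text tells all that it offers.
- The arm moves only by the tool drive_tool, never from a script. Its argument "commands" is a list of rows, each a list of 3 entries, a list of its own where there are three numbers: the shift along the tool's x, y, z in m, then the turn, a rotation vector about the tool's x, y, z in degrees, then the gripper command: -1 is shut, 1 is fully open, values between are in proportion. In form: [[[tx, ty, tz], [wx, wy, wz], gripper], ...]. A call has 1 to 20 rows; each row is the pose to reach, as a shift and turn from the pose commanded when the call began, along the tool's axes at that moment; what a row does not reach only later rows make up. A row lasts 1/8 s, in which the tool goes at most 62.5 mm and 10.7 degrees, less where a joint would pass 70% of its speed; a pose out of reach is approached as far as the arm can. A call with a gripper value outside its range is refused whole. The fingers move at their own pace and stop on an object; "grip_force" is the grip in N (left out, the last holds). Time passes only in rows, so rows that repeat a pose let the fingers close. It gives the time, the measured TCP pose, the force, the opening and the grip force at its end, in the units of the state.
- state(): the state, without advancing time (a new reading comes with each control period).
- optics.get_image(name): name is "side" or "top" or "wrist"; returns a dict with "color" (400x640x3 uint8, red, green, blue), "depth" (400x640 float32, mm along the optical axis (not along the pixel's ray), 0 where there is no reading), "K" (3x3 intrinsics, pixels), "cam_to_world" (4x4, takes a point from camera to world coordinates). Camera axes: x right, y up, looking along -z (the intrinsics and any distortion apply to the point x, -y, -z); pixel columns grow to the right and rows downward; lengths in mm; the calibration is good to about 2 mm. A picture is of the moment at which its call begins.
- job.finish_job(): hands the job in; it is judged then, once.
The state is a dict: "time_s": time; "joints": joint angles; "qvel": joint speeds; "joint_efforts": joint torques, N m; "tool_pos": TCP position; "orientation": TCP orientation; "ft_force": force on the tool from outside, world axes, zero at the start; "moment": the same for the moment, N m; "opening": finger opening in mm; "grip_force": force on a finger pad.
Only numpy, scipy, OpenCV 4.12 (cv2) and the standard library are available. Lean on these libraries where they do the work, as an engineer would, in place of code of your own. Each camera call takes 0.05 s, during which the arm holds its last target. There are 200 camera calls.

### The job

The sample case must be packed and sealed. Stand the fallen jar upright on the bench and let go of it, then take it afresh by its cap, straight from above, and lower it upright to the floor of the empty well in the case, where nothing but the cap and neck can be reached. Swing the lid shut, hook the bar of the latch's wire bail over the keeper on the lid, and press the lever fully down so that the latch draws the lid tight and stays down by itself; leave the other jars and the things on the bench where they are.

Things in the scene. Friction and masses are not known exactly. Their poses are not given: they have to be found in the camera images.
- jar_13: The fallen sample jar: round glass jar 43 mm across and 74 mm tall with a screw cap 40 mm across and 10 mm high, about 80 g. It starts lying on its side on the bench. Origin at the centre of its underside (21 mm above the bench while it lies); its z axis runs from the underside towards the cap.
- case: Grey plastic sample case on the bench, fixed: 126 mm deep (its x) by 160 mm wide (its y). Origin under its middle on the bench; x points from the front (latch side, towards the robot) to the rear (hinge side), z up. Front face at x = -63 mm. Body rim 86 mm above the bench; the shut lid is a 32 mm deep shell with its top at 118 mm. Inside: a foam insert with four wells.
- grinder: Hand grinder that stands on the right of the work: cream column and hopper 515 mm tall, foot about 270 mm across and 58 mm high; solid and fixed. Origin under its middle.
- well (a point): Centre of the floor of the empty well (front row, the case's -y side: x = -29, y = -38 mm of the case), 30 mm above the bench. Axes as the case's. The wells are round, 49 mm across, 42 mm deep, at x = +-29, y = +-38 mm; the other three hold jars whose tops stand 96 to 104 mm above the bench.
- case_lid (a joint): Lid angle, rad: 0 = drawn tight; about 0.045 = resting on the springy seal along the front rim, which holds it 6 mm proud (about 13 N at the front presses it home; it rises again); up to 1.75 = leaning back. Starts open. The hinge is stiff: the lid stays where it is left above about 0.9 rad and sinks shut by itself below about 0.6.
- lid_hinge (a point): Point on the lid's hinge line (which runs along the case's y) in the middle of the rear, 66 mm behind the case's middle and 86 mm above the bench. Axes of the lid, the same as the case's when shut; turned with the lid.
- lid_edge (a point): Middle of the lid's upper front edge (the free edge): with the lid shut 129 mm in front of the hinge line and 32 mm above it. Axes of the lid; the outer face of the lid's 5 mm thick top lies in the plane z = 0 of this point and reaches 126 mm from it towards +x, 160 mm wide.
- keeper (a point): Keeper: a 22 mm wide steel hook on the middle of the lid's front wall, a level ledge with an upturned outer lip. This point is the seat of the bail bar's centre, pulled against the lip: 4 mm above the ledge, 16 mm in front of the wall, 100 mm above the bench when tight. Lip: from 4 to 8.5 mm in front of this point, top 3 mm above it. Ledge 20 mm deep from wall to lip. Axes of the lid.
- case_lever (a joint): Latch lever, rad: 0 = fully down on its stop, growing as the handle swings outward and up about the lever pivot (along the case's y), to 2.8. It stays where it is left (friction 0.03 N m). With the bail hooked on the resting lid it stands near 1.5. Pressing it down draws the lid tight with a few N at the tip; dead centre is about 0.25 rad before 0, then it stays down.
- lever_pivot (a point): Middle of the lever's pivot pin: 22 mm in front of the case's front face and 60 mm above the bench. Axes as the case's.
- lever_tip (a point): Middle of the lever's curled tip, 46 mm from the pivot. The lever is a 22 mm wide, 3 mm thick steel plate; at joint 0 it points down and 15 degrees outward (the tip 16 mm above the bench), at 1.3 straight outward, level.
- case_bail (a joint): Angle of the wire bail on the lever, rad, growing as the bail swings outward. The bail's lean from vertical towards the robot is this minus the lever's angle, within 0.1. Slight friction: it stays where it is left.
- bail_bar (a point): Middle of the bail's bar: round steel, 8 mm thick, 46 mm long along the case's y, on two 5 mm wires 37 mm apart, 52 mm from the bail's pin. The pin sits on the lever 12 mm from the lever pivot: the bar reaches 40 to 64 mm from the pivot and carries the lever along as it is moved. It can be pinched across its two ends and turns between the fingers.
- jar_08: Specimen jar about 44 mm across and 66 to 74 mm tall, already packed upright in another well of the case; stays there. Origin at the centre of its underside.
- jar_14: Specimen jar about 44 mm across and 66 to 74 mm tall, already packed upright in another well of the case; stays there. Origin at the centre of its underside.
- jar_09: Specimen jar about 44 mm across and 66 to 74 mm tall, already packed upright in another well of the case; stays there. Origin at the centre of its underside.
- petri_dish: Glass dish 62 mm across, 14 mm high, on the bench; a bystander. Origin at the centre of its underside.
- bung_red: Rubber stopper 30 mm across, 26 mm high, on the bench; a bystander. Origin at the centre of its underside.
- cork_a: Cork stopper 26 mm across, 24 mm high, on the bench; a bystander. Origin at the centre of its underside.
- jar_10: Specimen jar 50 mm across, 70 mm tall, standing upright, on the bench; a bystander. Origin at the centre of its underside.
- vial_a: Corked glass vial lying down, 19 mm thick, 68 mm long along its y, on the bench; a bystander. Origin at the centre of its underside.
There are look-alikes about, which are no part of the job. What is shaped like the jar_13 but yellow is not meant.

How it is judged (in metres and radians):
On the way, in this order (a step that is already met when the one before it is completed fails the run):
1. the fallen jar stands upright on the bench and has been let go (angle between jar_13's own z axis and vertical below 0.1 rad and height (world z) of jar_13 below 0.006 m and linear speed of jar_13 below 0.03 m/s and contact force between the fingers and jar_13 below 0.05 N), for 0.2 s.
2. the jar stands in the empty well, let go, with the lid still open (horizontal distance between jar_13 and well below 0.007 m and z of jar_13 in the frame of well below 0.006 m and angle between jar_13's own z axis and vertical below 0.1 rad and contact force between the fingers and jar_13 below 0.05 N and value of joint case_lid above 0.8 rad), for 0.2 s.
3. the lid is down and the bail's bar lies on the keeper behind its lip, the lever still up (x of bail_bar in the frame of keeper between -0.004 and 0.0135 m and z of bail_bar in the frame of keeper between -0.004 and 0.005 m and value of joint case_lid below 0.12 rad and value of joint case_lever above 0.6 rad), for 0.2 s.
At the end, for the whole second after the job is handed in: Lever fully down (within 0.1 rad), the bail's bar behind the keeper's lip (within about 4 mm of its seated height), lid drawn tight (below 0.015 rad, 2 mm at its front), jar in its well (within 7 mm of the axis, 6 mm of the floor, 0.1 rad of upright) (value of joint case_lever below 0.1 rad and value of joint case_lid below 0.015 rad and x of bail_bar in the frame of keeper between -0.004 and 0.0135 m and z of bail_bar in the frame of keeper between -0.004 and 0.005 m and horizontal distance between jar_13 and well below 0.007 m and z of jar_13 in the frame of well below 0.006 m and angle between jar_13's own z axis and vertical below 0.1 rad); the robot touches nothing.
It fails at once if a bystander on the bench is shifted by more than 30 mm (distance of any of petri_dish, bung_red, cork_a, jar_10, vial_a from where it was at the start of the episode above 0.03 m).
It fails at once if a jar already packed is shifted by more than 20 mm (distance of any of jar_08, jar_14, jar_09 from where it was at the start of the episode above 0.02 m).
It also fails if it takes over 72 s, if anything falls off the work surface, if the arm or the gripper's body presses on something with over 40 N, if the wrist force passes 120 N, or if a joint passes its speed limit or range.

## Working session

There is one attempt and no reset: what is moved stays moved. The work goes in short steps, Python scripts to look and compute and a tool call to move; the robot and the scene stay as the last step left them, time stands still between calls to the robot, and variables do not carry over. Pictures are saved under pics/ and viewed, at most 10 in all, crops included, and the job is handed in when it is done.

Besides the shell and the picture viewer there is one more tool, called after ">>>" as name(argument=value, ...) on one line, values as JSON. drive_tool: Moves the arm, as the interface text tells. Its arguments: {"type":"object","properties":{"commands":{"type":"array"},"grip_force":{"type":"number"}},"required":["commands"]}

```bash
mkdir -p pics; cat > h.py <<'E'
import numpy as np, cv2
from scipy.spatial.transform import Rotation as R
from bench import state, optics, job, env
def snap(n):
    im=optics.get_image(n); np.savez('%s.npz'%n,**im); return im
def load(n): return dict(np.load('%s.npz'%n))
def pts(im):
    d=im['depth'];K=im['K'];v,u=np.mgrid[:d.shape[0],:d.shape[1]]
    p=np.stack([(u-K[0,2])/K[0,0]*d,-(v-K[1,2])/K[1,1]*d,-d],-1)
    T=im['cam_to_world'];w=p@T[:3,:3].T+T[:3,3]; w[d==0]=np.nan; return w
def save(im,f,box=None,s=1):
    c=im['color'][:,:,::-1]
    if box: c=c[box[1]:box[3],box[0]:box[2]]
    cv2.imwrite('pics/'+f,cv2.resize(c,None,fx=s,fy=s,interpolation=cv2.INTER_CUBIC))
def st():
    s=state(); print('t',round(s['time_s'],2),'tcp',np.round(s['tool_pos'],1),'rv',np.round(s['orientation'],3),'F',np.round(s['ft_force'],1),'op',np.round(s['opening'],1),'g',np.round(s['grip_force'],1),'q',np.round(s['joints'],2)); return s
E
python3 - <<'E'
from h import *
s=st(); print(s['tool_pos'],R.from_rotvec(s['orientation']).as_matrix().round(3), env.grip_point_offset)
for n in ['top','side']:
    im=snap(n); print(n,im['K'].round(1).tolist(),im['cam_to_world'].round(3).tolist())
a=load('top')['color'];b=load('side')['color']
cv2.imwrite('pics/top0.png',a[:,:,::-1]); cv2.imwrite('pics/side0.png',b[:,:,::-1])
E
```

```text
t 0.0 tcp [ 282.3 -612.5  230.2] rv [-3.067e+00 -6.730e-01  1.000e-03] F [ 0.1  0.3 -1. ] op 85.7 g 0.0 q [ 1.11  0.47 -0.05  1.53  0.02  1.14 -0.08]
[ 282.25323131 -612.4969402   230.23043879] [[ 0.908  0.419 -0.001]
 [ 0.419 -0.908  0.002]
 [-0.    -0.002 -1.   ]] 18.700000000000003
top [[389.3, 0.0, 320.7], [0.0, 389.3, 200.8], [0.0, 0.0, 1.0]] [[-0.0, 0.992, -0.127, 345.859], [-1.0, 0.004, 0.029, 37.275], [0.029, 0.127, 0.991, 1147.542], [0.0, 0.0, 0.0, 1.0]]
side [[464.7, 0.0, 319.6], [0.0, 464.7, 201.5], [0.0, 0.0, 1.0]] [[0.194, 0.816, -0.545, -235.682], [-0.981, 0.163, -0.105, -116.909], [0.003, 0.555, 0.832, 1185.469], [0.0, 0.0, 0.0, 1.0]]
```

View pics/top0.png

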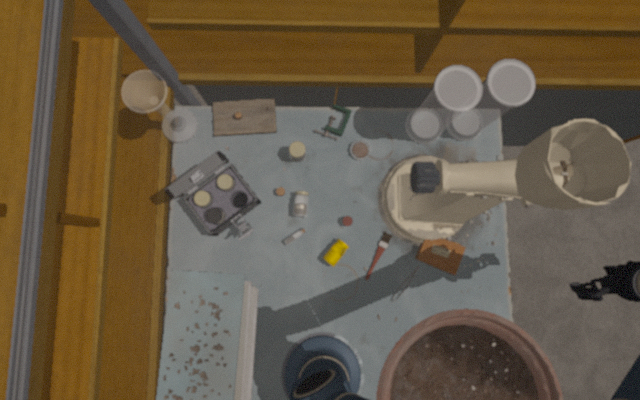

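View pics/side0.png

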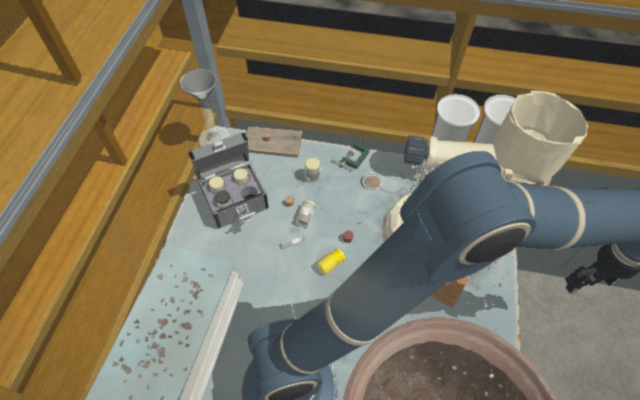

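The top view shows the case near (217,195) with its lid open behind, and the fallen jar at (300,203). The yellow look-alike is at (336,252) and the grinder at (430,195). The side view shows the jar at (306,213), with what looks like its cap end up. I'll crop and measure next.

```bash
python3 - <<'E'
from h import *
a=load('top');b=load('side')
A=cv2.resize(a['color'][140:275,160:360],None,fx=4,fy=4,interpolation=cv2.INTER_CUBIC)[:,:,::-1]
cv2.imwrite('pics/top0c.png',A[:, :800])
B=cv2.resize(b['color'][125:260,185:345],None,fx=4.4,fy=4.4,interpolation=cv2.INTER_CUBIC)[:,:,::-1]
cv2.imwrite('pics/side0c.png',B)
for im,uv in((a,[(300,203),(301,193),(300,213),(204,198),(225,182),(239,199),(214,214),(240,230),(297,150),(280,191),(346,220),(293,236),(360,150),(200,175)]),(b,[(306,213),(308,205),(304,221),(240,213),(243,183),(217,183),(250,192),(222,197),(215,160),(245,148)])):
    w=pts(im)
    for u,v in uv: print((u,v),w[v,u].round(0), im['color'][v,u])
w=pts(a); m=(w[:,:,2]>12)&(w[:,:,2]<60)
m[:, :260]=0;m[:,:][:,380:]=0;m[:120]=0;m[280:]=0
n,l,stt,c=cv2.connectedComponentsWithStats(m.astype(np.uint8))
for i in range(1,n):
    if stt[i,4]>8:
        q=w[l==i]; print(c[i].round(1),stt[i,4],q.mean(0).round(0),q.max(0).round(0),q.min(0).round(0))
E
```

```text
(300, 203) [481.  64.  43.] [143 136 130]
(301, 193) [511.  61.  40.] [144 135 115]
(300, 213) [453.  64.  42.] [130 121 118]
(204, 198) [487. 321. 100.] [153 140 110]
(225, 182) [532. 267.  96.] [156 143 119]
(239, 199) [494. 240.  27.] [54 49 49]
(214, 214) [443. 292. 104.] [65 65 63]
(240, 230) [403. 227.  72.] [108 105 103]
(297, 150) [630.  73.  68.] [153 143 115]
(280, 191) [518. 123.  27.] [138 108  80]
(346, 220) [435. -69.  20.] [112  71  63]
(293, 236) [388.  84.  19.] [142 140 136]
(360, 150) [ 646. -114.   11.] [115  98  87]
(200, 175) [524. 297. 231.] [131 124 121]
(306, 213) [468.  59.  40.] [241 240 228]
(308, 205) [496.  59.  41.] [198 197 181]
(304, 221) [443.  60.  35.] [139 136 126]
(240, 213) [416. 240.  65.] [117 117 117]
(243, 183) [511. 257.  77.] [137 135 124]
(217, 183) [482. 324.  98.] [217 209 163]
(250, 192) [511. 241.  35.] [93 92 95]
(222, 197) [437. 294. 100.] [89 90 86]
(215, 160) [542. 344. 125.] [74 77 75]
(245, 148) [580. 261. 154.] [72 77 72]
[267.4 125.7] 197 [717. 164.  17.] [736. 186.  23.] [698. 141.  12.]
[334.1 128.5] 186 [710. -36.  18.] [738.   9.  25.] [688. -75.  12.]
[357.6 140.2] 16 [ 675. -107.   15.] [680. -87.  19.] [ 664. -129.   12.]
[297.7 157.1] 75 [616.  72.  39.] [642.  98.  60.] [609.  50.  12.]
[280.1 190.8] 62 [519. 123.  23.] [531. 135.  28.] [507. 111.  17.]
[300.2 203.5] 359 [481.  63.  37.] [518.  87.  46.] [445.  41.  12.]
[346.9 220.5] 81 [433. -72.  26.] [446. -57.  32.] [420. -86.  20.]
[293.7 236.1] 136 [388.  82.  17.] [412. 110.  25.] [365.  52.  12.]
[335.3 251.8] 375 [343. -37.  37.] [382.  -2.  46.] [303. -74.  20.]
```

View pics/top0c.png

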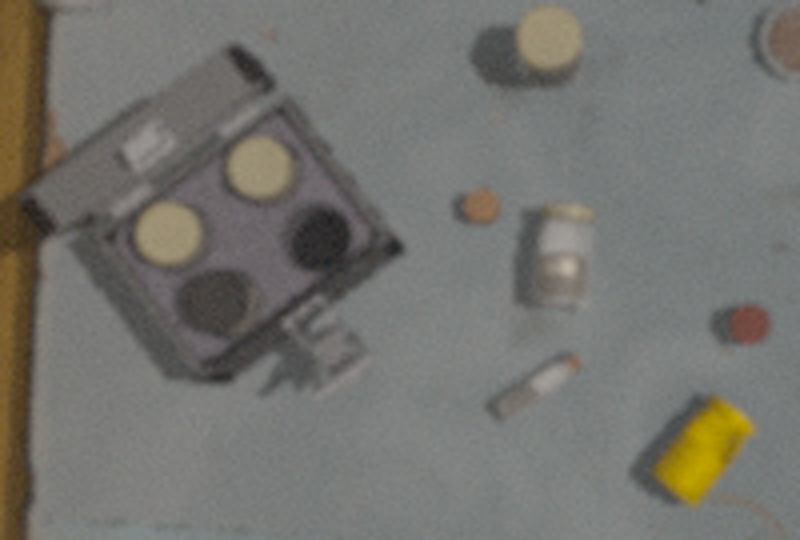

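View pics/side0c.png

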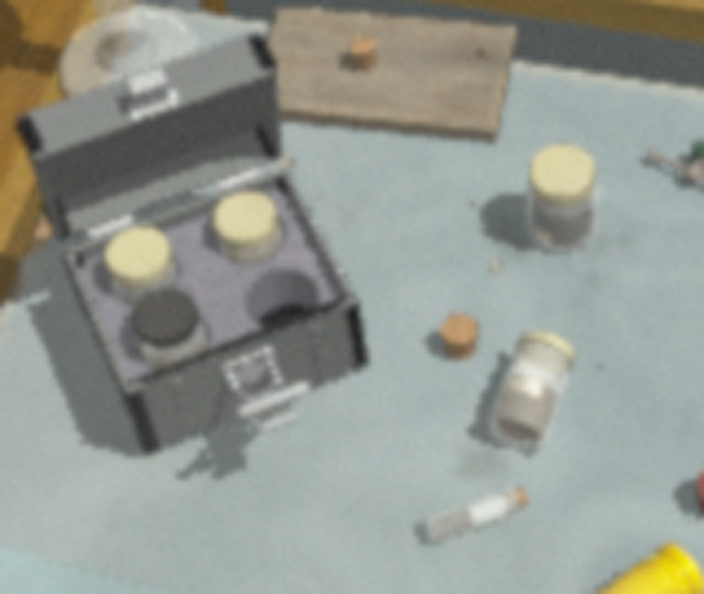

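The crops show jar_13 along +x with its cap at the far end, and the empty well as the dark front-right one at about (494,240). The lid leans back, with the bail and lever sticking out at the front (about 240,230 in the top view). Before the first move I need the grinder and pot clearance.

```bash
python3 - <<'E'
from h import *
for n in ['top','side']:
    w=pts(load(n)).reshape(-1,3); w=w[~np.isnan(w[:,0])]
    for y in range(-700,-80,50):
        q=w[(abs(w[:,1]-y)<25)&(w[:,2]>45)&(w[:,0]>-250)&(w[:,0]<800)]
        o=[]
        for x in range(-50,640,45):
            z=q[abs(q[:,0]-x)<22.5,2]; o.append(int(np.percentile(z,95)) if len(z) else 0)
        print(n,y,o)
    print(list(range(-50,640,45)))
# case geometry
a=load('top');w=pts(a);b=load('side');wb=pts(b)
def ray(im,uv,z):
    K=im['K'];T=im['cam_to_world'];d=T[:3,:3]@np.array([(uv[0]-K[0,2])/K[0,0],-(uv[1]-K[1,2])/K[1,1],-1]);o=T[:3,3];return o+d*(z-o[2])/d[2]
c=lambda x,y:(160+x/4-.4,140+y/4-.4)
for nm,p,z in(('jarRL',(168,234),100),('jarRR',(260,168),97),('jarFL',(215,302),103),('well',(319,238),72),('cap end',(569,213),20),('bottom',(556,305),20)):
    print(nm,ray(a,c(*p),z).round(1))
c2=lambda x,y:(185+x/4.4-.4,125+y/4.4-.4)
for nm,p,z in(('jarRL',(140,248),100),('jarRR',(246,215),97),('jarFL',(165,312),103),('well rim',(282,302),72),('rim cornerR',(355,300),86),('rim cornerL',(132,388),86)):
    print('s',nm,ray(b,c2(*p),z).round(1))
q=w[(w[:,:,2]>120)&(w[:,:,1]>150)&(w[:,:,1]<450)&(w[:,:,0]>400)&(w[:,:,0]<650)]; print(len(q),q.min(0),q.max(0))
E
```

```text
top -700 [0, 0, 0, 0, 0, 0, 0, 0, 291, 0, 0, 0, 0, 0, 0, 0]
top -650 [0, 0, 0, 0, 0, 0, 0, 0, 321, 0, 0, 0, 0, 0, 0, 0]
top -600 [118, 137, 136, 126, 0, 0, 0, 417, 420, 0, 0, 0, 0, 0, 0, 0]
top -550 [108, 115, 133, 134, 136, 0, 0, 349, 418, 0, 0, 0, 0, 0, 0, 0]
top -500 [97, 96, 93, 110, 134, 134, 0, 0, 0, 0, 0, 511, 503, 503, 505, 0]
top -450 [96, 93, 90, 87, 115, 136, 0, 0, 0, 0, 510, 519, 402, 457, 509, 0]
top -400 [97, 95, 91, 88, 93, 637, 642, 0, 0, 0, 186, 514, 455, 509, 511, 0]
top -350 [104, 102, 97, 95, 94, 676, 134, 0, 0, 0, 64, 488, 509, 507, 259, 59]
top -300 [104, 103, 98, 97, 102, 140, 0, 0, 0, 0, 63, 252, 385, 381, 163, 60]
top -250 [106, 105, 100, 98, 135, 138, 0, 0, 0, 0, 60, 356, 386, 383, 69, 59]
top -200 [105, 102, 108, 134, 137, 153, 0, 0, 0, 0, 59, 352, 385, 379, 65, 0]
top -150 [98, 134, 134, 135, 0, 0, 0, 0, 0, 0, 0, 0, 0, 0, 0, 0]
top -100 [0, 0, 354, 362, 0, 0, 0, 0, 0, 0, 0, 0, 0, 0, 0, 0]
[-50, -5, 40, 85, 130, 175, 220, 265, 310, 355, 400, 445, 490, 535, 580, 625]
side -700 [0, 0, 0, 0, 0, 0, 0, 0, 0, 0, 0, 0, 0, 0, 0, 0]
side -650 [0, 0, 0, 0, 0, 0, 0, 4
[... 631 characters left out ...]
, 698, 763, 776, 783, 0, 0, 0, 0, 0, 0, 365, 384, 376, 62, 0]
side -150 [131, 613, 685, 737, 0, 0, 0, 0, 0, 0, 0, 0, 0, 0, 0, 0]
side -100 [405, 551, 590, 592, 0, 0, 0, 0, 0, 0, 0, 0, 0, 0, 0, 0]
[-50, -5, 40, 85, 130, 175, 220, 265, 310, 355, 400, 445, 490, 535, 580, 625]
jarRL [486.7 327.2 100. ]
jarRR [532.6 267.8  97. ]
jarFL [440.6 293.5 103. ]
well [488.  231.2  72. ]
cap end [514.   59.3  20. ]
bottom [446.5  68.3  20. ]
s jarRL [487.2 326.8 100. ]
s jarRR [529.2 267.4  97. ]
s jarFL [439.7 293.9 103. ]
s well rim [481.9 232.2  72. ]
s rim cornerR [483.8 181.4  86. ]
s rim cornerL [390.1 302.8  86. ]
940 [471.61523563 243.05097836 120.21570413] [602.29897501 385.12655242 241.2540244 ]
```

The grinder head is 385 mm tall (x > 423), so I'll rise to TCP z of about 440 and arc round it to above the jar.

>>> drive_tool(commands=[[[-0.007, -0.061, -0.1], [0, 0, 0], 1], [[-0.007, -0.061, -0.1], [0, 0, 0], 1], [[0.048, -0.156, -0.21], [0, 0, 0], 1], [[0.048, -0.156, -0.21], [0, 0, 0], 1], [[0.048, -0.156, -0.21], [0, 0, 0], 1], [[0.174, -0.263, -0.21], [0, 0, 6], 1], [[0.174, -0.263, -0.21], [0, 0, 12], 1], [[0.174, -0.263, -0.21], [0, 0, 12], 1], [[0.262, -0.333, -0.21], [0, 0, 18], 1], [[0.262, -0.333, -0.21], [0, 0, 24.5], 1], [[0.37, -0.448, -0.18], [0, 0, 24.5], 1], [[0.37, -0.448, -0.17], [0, 0, 24.5], 1], [[0.37, -0.448, -0.17], [0, 0, 24.5], 1], [[0.433, -0.562, -0.1], [0, 0, 24.5], 1], [[0.433, -0.562, -0.1], [0, 0, 24.5], 1], [[0.433, -0.562, -0.1], [0, 0, 24.5], 1], [[0.433, -0.562, -0.1], [0, 0, 24.5], 1], [[0.433, -0.562, -0.1], [0, 0, 24.5], 1]])

```text
time_s: 2.35
tool_pos: [440.9, 77.2, 331.6]
orientation: [3.141, 0.004, 0.001]
ft_force: [-0.4, -0.3, 0.5]
opening: 85.7
grip_force: 0.0
```

```bash
python3 - <<'E'
from h import *
st(); im=snap('wrist'); print(im['K'].round(1).tolist(),im['cam_to_world'].round(3).tolist()); save(im,'w1.png')
E
```

```text
t 2.35 tcp [440.9  77.2 331.6] rv [3.141e+00 4.000e-03 1.000e-03] F [-0.4 -0.3  0.5] op 85.7 g 0.0 q [ 0.45  0.05 -0.73  1.87  0.04  1.24 -1.87]
[[324.9, 0.0, 319.7], [0.0, 324.9, 192.3], [0.0, 0.0, 1.0]] [[0.003, 0.962, 0.273, 510.526], [-1.0, 0.002, 0.001, 77.111], [0.001, -0.273, 0.962, 475.392], [0.0, 0.0, 0.0, 1.0]]
```

View pics/w1.png

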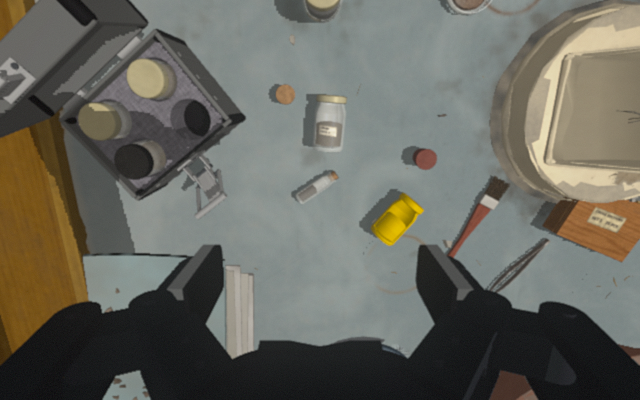

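The wrist view shows the jar at (316–347, 95–152) with its cap toward the top (+x). The case is at left with the empty well at about (192,118), and the lever and bail are at about (205,185). I'll measure the jar and the case now.

```bash
cat >> h.py <<'E'
def ray(im,uv,z):
    K=im['K'];T=im['cam_to_world'];d=T[:3,:3]@np.array([(uv[0]-K[0,2])/K[0,0],-(uv[1]-K[1,2])/K[1,1],-1]);o=T[:3,3];return o+d*(z-o[2])/d[2]
E
python3 - <<'E'
from h import *
im=load('wrist');w=pts(im)
m=(w[...,2]>8)&(abs(w[...,0]-481)<60)&(abs(w[...,1]-63)<35); q=w[m]
print(len(q),q.min(0).round(1),q.max(0).round(1),np.percentile(q[:,2],[50,90,98]).round(1))
for x in range(435,530,6):
    r=q[abs(q[:,0]-x)<3]
    if len(r)>3: print(x,len(r),'y',r[:,1].min().round(1),r[:,1].max().round(1),'mid',((r[:,1].min()+r[:,1].max())/2).round(1),'top',np.percentile(r[:,2],95).round(1))
# case caps
cc=[]
for nm,u,v in(('RR',150,78),('RL',100,118),('FL',135,160)):
    z0=np.nanmedian(w[v-3:v+4,u-3:u+4,2]); 
    mm=(abs(w[...,2]-z0)<4).astype(np.uint8); n,l,s,c=cv2.connectedComponentsWithStats(mm)
    k=l[v,u]; print(nm,z0.round(1),s[k],c[k].round(1),w[l==k].mean(0).round(1),(w[l==k].max(0)-w[l==k].min(0)).round(1))
# rim
m=(w[...,2]>82)&(w[...,2]<90)&(w[...,1]>150)&(w[...,1]<380)&(w[...,0]>380)&(w[...,0]<620)
q=w[m][:,:2].astype(np.float32); rc=cv2.minAreaRect(q); print('rim',len(q),rc, cv2.boxPoints(rc).round(1).tolist())
# latch
m=(w[...,2]>30)&(w[...,0]<430)&(w[...,1]<260)&(w[...,1]>150)
q=w[m]; print('latch',len(q)); 
ex=np.array([np.cos(np.radians(39.8)),np.sin(np.radians(39.8))])
xc=q[:,:2]@ex; yc=q[:,:2]@np.array([-ex[1],ex[0]])
for a in np.arange(xc.min(),xc.max(),4):
    k=abs(xc-a)<2
    if k.sum()>2: print(round(a,1),k.sum(),'y',yc[k].min().round(1),yc[k].max().round(1),'z',np.percentile(q[k,2],[10,50,90]).round(1))
E
```

```text
22292 [429.2  28.   21.6] [518.3  98.  432.3] [414.6 427.6 430.6]
435 440 y 28.1 35.0 mid 31.5 top 405.1
441 649 y 32.5 51.7 mid 42.1 top 413.7
447 1025 y 28.9 87.2 mid 58.1 top 413.8
453 10384 y 28.0 97.7 mid 62.8 top 422.5
459 8359 y 34.4 98.0 mid 66.2 top 430.6
465 168 y 44.7 97.5 mid 71.1 top 431.6
471 135 y 44.9 85.9 mid 65.4 top 43.5
477 143 y 43.6 84.4 mid 64.0 top 43.5
483 150 y 43.9 84.4 mid 64.1 top 43.3
489 147 y 42.5 84.5 mid 63.5 top 43.0
495 139 y 42.6 84.4 mid 63.5 top 43.3
501 146 y 44.3 83.1 mid 63.7 top 41.9
507 144 y 41.5 80.4 mid 60.9 top 41.4
513 151 y 41.8 81.7 mid 61.8 top 42.3
519 19 y 58.4 80.3 mid 69.4 top 41.3
RR 96.1 [ 126   58   40   41 1236] [145.6  78.1] [533.3 269.   95.9] [41.9 42.5  6.7]
RL 100.9 [  78  103   40   38 1172] [ 97.4 121.2] [486.9 327.4 100.9] [41.2 42.3  7.1]
FL 104.7 [ 114  144   37   36 1028] [132.1 161.7] [441.6 293.2 104.7] [41.  42.8  6.8]
rim 2852 ((467.52911376953125, 266.428466796875), (189.3768768310547, 162.2788543701172), 37.55266571044922) [[343.0, 273.0], [441.8999938964844, 144.39999389648438], [592.0999755859375, 259.7999
[... 1273 characters left out ...]
1.1 112.3]
433.3 140 y -114.4 -68.5 z [109.2 111.5 112.5]
437.3 91 y -112.2 -68.8 z [ 79.6  82.4 108.9]
441.3 85 y -112.6 -72.5 z [77.6 80.  96.8]
445.3 85 y -112.5 -72.8 z [75.4 77.1 89. ]
449.3 82 y -112.6 -71.2 z [73.1 74.7 82.3]
453.3 94 y -113.2 -71.9 z [67.7 72.  76. ]
457.3 98 y -113.0 -72.7 z [65.1 69.3 71.6]
461.3 71 y -111.8 -73.0 z [64.3 67.3 70. ]
465.3 67 y -108.2 -81.8 z [62.7 65.7 69.5]
469.3 72 y -108.2 -77.7 z [62.8 64.5 68.6]
473.3 33 y -103.9 -78.7 z [62.4 64.6 68.3]
477.3 18 y -80.6 -78.5 z [56.3 63.7 67.2]
481.3 17 y -80.7 -78.7 z [57.5 64.8 68.3]
485.3 16 y -80.7 -79.2 z [58.1 63.2 67.2]
489.3 29 y -85.3 -75.9 z [53.  67.7 76.1]
493.3 28 y -81.1 -72.9 z [76.  85.8 93.2]
```

Jar_13 spans about x 445–518 with its middle near y 64 and its axis yawed about −5°. All of that agrees with its 74 mm length and 43 mm height. I'll approach it with a 20° pre-tilt.

>>> drive_tool(commands=[[[0.03, 0.01, 0.06], [0.4, -10, 2.5], 0.52], [[0.042, 0.013, 0.12], [0.87, -20, 5], 0.52], [[0.042, 0.013, 0.18], [0.87, -20, 5], 0.52], [[0.042, 0.013, 0.23], [0.87, -20, 5], 0.52], [[0.042, 0.013, 0.24], [0.87, -20, 5], 0.52], [[0.042, 0.013, 0.24], [0.87, -20, 5], 0.52]])

```text
time_s: 3.15
tool_pos: [483.5, 65.2, 92.3]
orientation: [-3.077, 0.132, 0.541]
ft_force: [-0.5, 0.0, 0.3]
opening: 65.2
grip_force: 0.0
```

```bash
python3 - <<'E'
from h import *
s=st(); print(s['joints']); im=snap('wrist'); w=pts(im)
m=(w[...,2]>12)&(w[...,2]<50)&(abs(w[...,0]-481)<60)&(abs(w[...,1]-63)<33); q=w[m]
for x in range(435,530,6):
    r=q[abs(q[:,0]-x)<3]
    if len(r)>3: print(x,len(r),'y',r[:,1].min().round(1),r[:,1].max().round(1),'mid',((r[:,1].min()+r[:,1].max())/2).round(1),'top',np.percentile(r[:,2],95).round(1))
rr=q[q[:,2]>38]; print(rr[:,0].min(),rr[:,0].max(), cv2.fitLine(rr[:,:2].astype(np.float32),cv2.DIST_HUBER,0,.01,.01).ravel())
E
```

```text
t 3.15 tcp [483.5  65.2  92.3] rv [-3.077  0.132  0.541] F [-0.5  0.   0.3] op 65.2 g 0.0 q [ 0.31  0.6  -0.65  1.85  0.24  1.14 -2.11]
[ 0.31050653  0.60277122 -0.65202198  1.85230426  0.24264062  1.13642541
 -2.10664937]
447 214 y 46.3 84.4 mid 65.4 top 43.1
453 402 y 45.2 87.5 mid 66.4 top 43.3
459 411 y 45.2 86.4 mid 65.8 top 43.3
465 404 y 44.2 86.4 mid 65.3 top 43.3
471 455 y 44.2 85.6 mid 64.9 top 43.4
477 487 y 43.2 85.4 mid 64.3 top 43.5
483 504 y 43.2 85.0 mid 64.1 top 43.0
489 528 y 42.2 84.6 mid 63.4 top 43.1
495 604 y 42.1 84.2 mid 63.2 top 42.9
501 703 y 42.6 82.7 mid 62.7 top 41.8
507 449 y 41.9 80.8 mid 61.3 top 41.4
513 798 y 41.3 81.8 mid 61.5 top 42.0
519 1125 y 44.2 81.3 mid 62.8 top 40.4
443.7949005383497 518.6250597771296 [ 9.9652702e-01 -8.3270021e-02  4.8563104e+02  6.3799648e+01]
```

>>> drive_tool(commands=[[[0.015, 0.0012, 0.04], [0, 0, 0], 0.52], [[0.029, 0.0012, 0.08], [0, 0, 0], 0.52], [[0.029, 0.0012, 0.08], [0, 0, 0], 0.52], [[0.029, 0.0012, 0.08], [0, 0, 0], -1], [[0.029, 0.0012, 0.08], [0, 0, 0], -1], [[0.029, 0.0012, 0.08], [0, 0, 0], -1], [[0.029, 0.0012, 0.08], [0, 0, 0], -1], [[0.029, 0.0012, 0.08], [0, 0, 0], -1], [[0.0, 0.0012, 0.0], [0, 0, 0], -1], [[-0.005, 0.0012, -0.014], [0, 0, 0], -1], [[-0.005, 0.0012, -0.014], [0, 0, 0], -1]], grip_force=40)

```text
time_s: 4.58
tool_pos: [485.1, 65.3, 109.9]
orientation: [-3.079, 0.129, 0.529]
ft_force: [0.9, 0.0, -2.2]
opening: 40.3
grip_force: 41.4
```

```bash
python3 - <<'E'
from h import *
s=st(); print(s['joints'])
E
```

```text
t 4.58 tcp [485.1  65.3 109.9] rv [-3.079  0.129  0.529] F [ 0.9  0.  -2.2] op 40.3 g 41.4 q [ 0.32  0.58 -0.66  1.84  0.23  1.16 -2.1 ]
[ 0.32053912  0.57832959 -0.66452113  1.84181511  0.23195141  1.16230548
 -2.09905368]
```

```bash
cat > kin.py <<'E'
import numpy as np, itertools
from scipy.spatial.transform import Rotation as R
from scipy.optimize import least_squares
D=[([1.11,.469,-.049,1.532,.024,1.141,-.082],[282.5,-613.0,231.3],[-3.067,-.673,.001]),
([.45,.05,-.73,1.87,.04,1.24,-1.87],[440.9,77.2,331.6],[3.141,.004,.001]),
([0.31050653,0.60277122,-0.65202198,1.85230426,0.24264062,1.13642541,-2.10664937],[483.5,65.2,92.3],[-3.077,.132,.541]),
([0.32053912,0.57832959,-0.66452113,1.84181511,0.23195141,1.16230548,-2.09905368],[485.1,65.3,109.9],[-3.079,.129,.529])]
ax='zyzyzyz'
def fk(q,s,p):
    # p: h,a,b,c, elbow off e1,e2, wrist off w, tool yaw, base yaw
    T=R.from_euler('z',p[8]); x=np.array([0,0,p[0]])
    r=[R.from_euler(ax[i],s[i]*q[i]) for i in range(7)]
    T=T*r[0]*r[1]*r[2]; x=x+T.apply([p[4],0,p[1]])
    T=T*r[3]; x=x+T.apply([p[5],0,0]); T=T*r[4]; x=x+T.apply([0,0,p[2]])
    T=T*r[5]; x=x+T.apply([p[6],0,0]); T=T*r[6]*R.from_euler('z',p[7]); x=x+T.apply([0,0,p[3]])
    return x,T
def res(p,s):
    o=[]
    for q,x,r in D:
        X,T=fk(q,s,p); o+=list((X-x)/1.0)+list((R.from_rotvec(r).inv()*T).as_rotvec()*300)
    return np.array(o+list((p[4:7])/40))
def fit(verbose=False):
    best=None
    for c in itertools.product([1,-1],repeat=4):
        s=[c[0],1,c[1],1,c[2],1,c[3]]
        for ty in(0,1.57,-1.57,3.14):
          for by in (0,3.14):
            f=least_squares(res,[250,560,455,340,0,0,0,ty,by],args=(s,),loss='soft_l1',max_nfev=60)
            if best is None or f.cost<best[0]: best=(f.cost,s,f.x)
    return best
if __name__=='__main__':
    b=fit(); print(b[0],b[1],b[2].round(2)); np.savez('kin.npz',s=b[1],p=b[2]); print(res(b[2],b[1]).round(1))
E
python3 kin.py
```

```text
21.945669815611197 [-1, 1, -1, 1, -1, 1, -1] [ 2.3752e+02  5.8137e+02  5.7257e+02  3.0771e+02 -3.0860e+01 -8.0800e+00
  8.4010e+01  1.5100e+00 -6.0000e-02]
[ 0.1  0.1 -0.1 -0.6  0.2  0.2  0.2  4.2 -0.8 -1.5 -1.5  3.1 -0.6 -0.4
 -0.1  6.2  0.2 -0.8  0.6 -0.2  1.7  6.2  0.1 -0.7 -0.8 -0.2  2.1]
```

```bash
cat > ik.py <<'E'
from kin import *
d=np.load('kin.npz'); S=d['s'];P=d['p']
lo=np.array([-2.59,-.33,-1.39,.1,-1.04,.21,-2.66])+.03;hi=np.array([2.59,1.99,1.29,2.45,4.18,1.99,2.66])-.03
def ik(x,T,q0,reg=.01):
    f=lambda q:(lambda X,A:np.r_[(X-x)/10,(T.inv()*A).as_rotvec()*30,reg*(q-q0)])(*fk(q,S,P))
    r=least_squares(f,np.clip(q0,lo,hi),bounds=(lo,hi),max_nfev=80); X,A=fk(r.x,S,P)
    return r.x,np.linalg.norm(X-x),np.degrees((T.inv()*A).magnitude())
def up(phi,e=20):
    e=np.radians(e);c,s=np.cos(phi),np.sin(phi)
    x=np.array([np.sin(e)*c,np.sin(e)*s,np.cos(e)]);z=np.array([np.cos(e)*c,np.cos(e)*s,-np.sin(e)])
    return R.from_matrix(np.c_[x,np.cross(z,x),z])
E
python3 - <<'E'
from ik import *
q0=np.array(D[3][0])
for X,Y in((500,20),(560,10),(480,60)):
  for ph in range(-90,91,15):
    T=up(np.radians(ph)); g=np.array([X,Y,47.]); x=g+19*T.apply([0,0,1])
    # continuation from current orientation: yaw then tilt
    q=q0; T0=R.from_rotvec(D[3][2]); 
    ok=True
    for k in range(1,11):
        h=k/10
        Tm=T0*R.from_rotvec((T0.inv()*T).as_rotvec()*h); xm=np.array([485,65,110])*(1-h)+x*h+np.array([0,0,150*np.sin(np.pi*h)])
        q,e,a=ik(xm,Tm,q,.003)
    c,_=fk(q,S,P)
    print(X,Y,ph,round(e,1),round(a,1),q.round(2))
E
```

```text
500 20 -90 87.4 29.8 [-1.29  1.27  1.26  2.06 -0.54  0.63 -2.63]
500 20 -75 88.7 19.8 [-1.47  1.33  1.26  2.23 -0.67  0.3  -2.63]
500 20 -60 71.6 11.5 [-1.58  1.39  1.26  2.25 -0.65  0.24 -2.63]
500 20 -45 68.0 7.2 [-1.71  1.5   1.26  2.26 -0.67  0.24 -2.63]
500 20 -30 127.9 30.5 [ 1.14 -0.3  -1.36  2.37  0.35  0.24 -2.63]
500 20 -15 131.0 28.8 [ 1.06 -0.3  -1.36  2.38  0.45  0.24 -2.63]
500 20 0 102.7 32.8 [ 1.43 -0.3  -1.36  2.39 -1.01  0.24 -0.74]
500 20 15 124.8 29.8 [-1.09 -0.12  1.26  2.42 -1.01  0.24 -0.18]
500 20 30 41.5 14.0 [ 1.6   1.39 -0.98  2.35 -1.01  0.24  1.2 ]
500 20 45 10.8 3.7 [ 1.51  1.36 -0.98  2.34 -1.01  0.24  1.23]
500 20 60 0.0 0.0 [ 1.43  1.34 -1.12  2.18 -0.25  0.39  0.42]
500 20 75 0.0 0.0 [ 1.32  1.36 -1.17  2.04 -0.02  0.65  0.22]
500 20 90 0.0 0.0 [ 1.19  1.36 -1.17  1.92  0.03  0.89  0.24]
560 10 -90 68.6 30.8 [-1.19  1.24  1.26  1.94 -0.48  0.68 -2.63]
560 10 -75 71.7 21.5 [-1.33  1.25  1.26  2.1  -0.56  0.35 -2.63]
560 10 -60 55.0 13.7 [-1.42  1.28  1.26  2.14 -0.53  0.24 -2.63]
560 10 -45 40.1 12.7 [-1.47  1.27  1.26  2.12 -0.44  0.24 -2.63]
560 10 
[... 695 characters left out ...]
 60 -60 78.6 13.2 [-1.68  1.4   1.26  2.28 -0.7   0.24 -2.63]
480 60 -45 69.3 5.6 [-1.83  1.53  1.26  2.3  -0.73  0.24 -2.63]
480 60 -30 118.9 32.1 [ 1.08 -0.3  -1.36  2.39  0.31  0.24 -2.63]
480 60 -15 120.9 29.6 [ 0.99 -0.3  -1.36  2.39  0.42  0.24 -2.63]
480 60 0 125.6 30.1 [ 0.91 -0.3  -1.36  2.4   0.52  0.24 -2.63]
480 60 15 116.0 30.9 [-1.16 -0.09  1.26  2.42 -1.01  0.24 -0.24]
480 60 30 133.7 28.0 [-1.22 -0.3   1.26  2.42 -0.58  0.24 -0.43]
480 60 45 20.5 6.7 [ 1.49  1.37 -0.97  2.37 -1.01  0.24  1.25]
480 60 60 0.0 0.0 [ 1.4   1.33 -1.06  2.26 -0.46  0.31  0.65]
480 60 75 0.0 0.0 [ 1.29  1.33 -1.13  2.11 -0.13  0.57  0.33]
480 60 90 0.0 0.0 [ 1.17  1.35 -1.16  1.98  0.    0.81  0.25]
```

```bash
cat >> ik.py <<'E'
def lean(phi,e):  # tool x along jar dir phi pitched down e, jar lying
    return R.from_euler('z',phi)*R.from_euler('y',np.radians(e))*R.from_matrix(np.diag([1,-1,-1.]))
E
python3 - <<'E'
from ik import *
q0=np.array(D[3][0])
T=lean(np.radians(-4.8),20); print(T.as_rotvec(),D[3][2])
for e in(20,30,40,45,50):
    T=lean(np.radians(-4.8),e); x=np.array([489,63.5,27])+19*T.apply([0,0,1]); q,a,b=ik(x,T,q0,.003); print('start',e,a.round(1),b.round(1),q.round(2))
for e in (30,40,45,50):
  for X,Y in((500,20),(560,20)):
   for ph in(-45,-30,-15,0,15,30,45,60):
    T=up(np.radians(ph),e); g=np.array([X,Y,47.]); x=g+19*T.apply([0,0,1]); q=q0; T0=R.from_rotvec(D[3][2])
    for k in range(1,11):
        h=k/10; Tm=T0*R.from_rotvec((T0.inv()*T).as_rotvec()*h); xm=np.array([485,65,110])*(1-h)+x*h+np.array([0,0,150*np.sin(np.pi*h)])
        q,a,b=ik(xm,Tm,q,.003)
    if a<2 and b<2: print(e,X,Y,ph,a.round(1),b.round(1),q.round(2))
E
```

```text
[-3.07692243  0.12896126  0.54254444] [-3.079, 0.129, 0.529]
start 20 0.0 0.0 [ 0.25  0.71 -0.59  1.87  0.32  1.02 -2.16]
start 30 0.0 0.0 [ 0.21  0.79 -0.52  1.79  0.24  1.17 -2.08]
start 40 0.0 0.0 [ 0.18  0.88 -0.48  1.71  0.18  1.32 -2.04]
start 45 0.0 0.0 [ 0.08  0.89 -0.32  1.67  0.07  1.38 -1.93]
start 50 0.0 0.0 [ 0.08  0.93 -0.32  1.64  0.06  1.45 -1.92]
30 500 20 60 0.0 0.0 [ 1.37  1.17 -1.18  2.19 -0.06  0.35  0.08]
30 560 20 60 0.0 0.0 [ 1.29  1.23 -1.25  2.09  0.16  0.37 -0.19]
40 500 20 60 0.0 0.0 [ 1.29  0.99 -1.18  2.19  0.04  0.35 -0.17]
40 560 20 60 0.0 0.0 [ 1.19  1.02 -1.18  2.08  0.12  0.37 -0.29]
45 500 20 60 0.0 0.0 [ 1.24  0.9  -1.18  2.19  0.09  0.36 -0.29]
45 560 20 -45 0.1 0.0 [-1.36  0.89  1.26  2.17 -0.54  0.24 -2.29]
45 560 20 45 1.7 0.8 [ 1.17  0.89 -1.36  2.26  1.12  0.24 -1.67]
45 560 20 60 0.0 0.0 [ 1.14  0.94 -1.17  2.08  0.18  0.39 -0.4 ]
50 500 20 -45 0.0 0.0 [-1.4   0.75  1.18  2.24 -0.19  0.24 -2.63]
50 500 20 45 0.9 0.3 [ 1.12  0.64 -0.84  2.34 -1.01  0.24  0.64]
50 500 20 60 0.0 0.0 [ 1.17  0.81 -1.15  2.18  0.12  0.38 -0.38]
50 560 20 -45 0.0 0.0 [-1.27  0.77  1.11  2.14 -0.16  0.26 -2.63]
50 560 20 45 0.0 0.0 [ 1.1   0.78 -1.26  2.21  0.8   0.24 -1.4 ]
50 560 20 60 0.0 0.0 [ 1.08  0.86 -1.15  2.07  0.24  0.41 -0.53]
```

```bash
cat >> ik.py <<'E'
def links(q):
    p=P;s=S;T=R.from_euler('z',p[8]);x=np.array([0,0,p[0]]);r=[R.from_euler(ax[i],s[i]*q[i]) for i in range(7)];o=[x]
    T=T*r[0]*r[1]*r[2];x=x+T.apply([p[4],0,p[1]]);o.append(x)
    T=T*r[3];x=x+T.apply([p[5],0,0]);T=T*r[4];x=x+T.apply([0,0,p[2]]);o.append(x)
    T=T*r[5];x=x+T.apply([p[6],0,0]);o.append(x);o.append(fk(q,s,p)[0]);return o
B=[((423,-350,0),(560,-175,385)),((378,-520,0),(620,-325,515)),((365,-450,0),(640,-170,60)),((390,180,0),(600,390,110))]
def clear(q):
    o=links(q); d=1e9
    for a,b in zip(o[1:-1],o[2:]):
        for t in np.linspace(0,1,30):
            if b is o[-1] and t>.6: continue
            x=a+(b-a)*t
            for l,h in B: d=min(d,np.linalg.norm(x-np.clip(x,l,h)))
    return d
E
python3 - <<'E'
from ik import *
q0=np.array(D[3][0])
for e in (40,45,50,55,60):
  for X,Y in((480,60),(500,20),(550,40),(600,20)):
   for ph in(0,10,20,30,40,50,60,70):
    T=up(np.radians(ph),e); g=np.array([X,Y,47.]); x=g+19*T.apply([0,0,1]); q=q0; T0=R.from_rotvec(D[3][2])
    for k in range(1,7):
        h=k/6; Tm=T0*R.from_rotvec((T0.inv()*T).as_rotvec()*h); xm=np.array([485,65,110])*(1-h)+x*h+np.array([0,0,150*np.sin(np.pi*h)])
        q,a,b=ik(xm,Tm,q,.003)
    if a<2 and b<2 and clear(q)>60: print(e,X,Y,ph,'clr',clear(q).round(0),q.round(2),links(q)[2].round(0))
E
```

```text
45 600 20 40 clr 64.0 [ 1.11  0.92 -1.36  2.33  1.87  0.31 -2.49] [432. -37. 290.]
50 550 40 40 clr 97.0 [ 1.07  0.79 -1.36  2.4   1.81  0.3  -2.58] [393.  -3. 300.]
50 600 20 40 clr 63.0 [ 1.02  0.77 -1.26  2.23  1.32  0.24 -2.05] [481. -35. 318.]
55 550 40 40 clr 109.0 [ 0.97  0.65 -1.24  2.28  1.13  0.24 -1.97] [455.  -3. 329.]
55 600 20 30 clr 109.0 [ 0.91  0.71 -1.23  2.28  1.65  0.35 -2.62] [454.  17. 310.]
60 480 60 40 clr 152.0 [ 0.94  0.51 -1.24  2.35  0.91  0.24 -1.87] [411.  28. 338.]
60 480 60 50 clr 93.0 [ 0.95  0.55 -1.09  2.25  0.24  0.29 -0.91] [465. -45. 328.]
60 480 60 60 clr 66.0 [ 0.96  0.62 -1.09  2.21  0.19  0.38 -0.66] [488. -64. 321.]
60 500 20 30 clr 132.0 [ 0.94  0.49 -1.22  2.39  1.29  0.24 -2.39] [392.  24. 327.]
60 500 20 40 clr 71.0 [ 0.96  0.51 -1.01  2.24  0.16  0.25 -0.92] [467. -79. 329.]
60 550 40 30 clr 143.0 [ 0.77  0.5  -1.07  2.28  1.16  0.24 -2.27] [450.  40. 331.]
60 550 40 40 clr 102.0 [ 0.82  0.55 -0.99  2.16  0.39  0.26 -1.22] [512. -36. 335.]
60 550 40 50 clr 70.0 [ 0.88  0.64 -1.03  2.12  0.31  0.35 -0.93] [534. -63. 329.]
60 600 20 20 clr 146.0 [ 0.59  0.49 -0.88  2.23  1.34  0.24 -2.63] [477.  50. 320.]
60 600 20 30 clr 122.0 [ 0.7   0.54 -0.88  2.11  0.58  0.24 -1.6 ] [539. -18. 339.]
60 600 20 40 clr 81.0 [ 0.8   0.62 -0.96  2.06  0.43  0.32 -1.21] [562. -57. 335.]
```

The arm can't make the upright pose from a 20° lean, but it can from about 55°, with the jar facing about 40°. So I'll lay the jar down again 75 mm to the right, where the corridor is clear, and regrasp it leaning more.

>>> drive_tool(commands=[[[0.003, 0.0375, -0.001], [0, 0, 0], -1], [[0.006, 0.075, -0.002], [0, 0, 0], -1], [[0.023, 0.075, 0.045], [0, 0, 0], -1], [[0.039, 0.075, 0.088], [0, 0, 0], -1], [[0.041, 0.075, 0.093], [0, 0, 0], -1], [[0.041, 0.075, 0.093], [0, 0, 0], -1], [[0.041, 0.075, 0.093], [0, 0, 0], 0.0], [[0.041, 0.075, 0.093], [0, 0, 0], 0.52], [[0.041, 0.075, 0.093], [0, 0, 0], 0.52], [[0.041, 0.075, 0.04], [0, 0, 0], 0.52], [[0.041, 0.075, -0.02], [0, 0, 0], 0.52], [[0.041, 0.075, -0.06], [0, 0, 0], 0.52], [[0.041, 0.075, -0.06], [0, 0, 0], 0.52]])

```text
time_s: 6.2
tool_pos: [537.9, -14.6, 151.4]
orientation: [-3.078, 0.13, 0.532]
ft_force: [0.4, 0.7, -1.4]
opening: 64.9
grip_force: 0.0
```

```bash
cat >> h.py <<'E'
def jar(n='wrist',c=(485,-11),r=60,ry=34):
    im=snap(n); w=pts(im); m=(w[...,2]>10)&(w[...,2]<50)&(abs(w[...,0]-c[0])<r)&(abs(w[...,1]-c[1])<ry); q=w[m]; rr=q[q[:,2]>38]
    print('jar',len(q),rr[:,0].min().round(1),rr[:,0].max().round(1),cv2.fitLine(rr[:,:2].astype(np.float32),cv2.DIST_HUBER,0,.01,.01).ravel().round(3)); return im,q
def delta(x,T,s=None):
    s=s or state(); T0=R.from_rotvec(s['orientation']); print('shift m',(T0.inv().apply(np.array(x)-s['tool_pos'])/1e3).round(4),'turn deg',np.degrees((T0.inv()*T).as_rotvec()).round(1))
E
python3 - <<'E'
from h import *
from ik import *
s=st(); im,q=jar(); print(s['joints'])
for x in range(440,530,8):
    r=q[abs(q[:,0]-x)<4]; 
    if len(r)>5: print(x,r[:,1].min().round(1),r[:,1].max().round(1))
q0=np.array(s['joints'])
for e in(50,55,60):
    T=lean(np.radians(-4.8),e); g=np.array([489.5,-11.4,26])
    for b in(19,-91): x=g+b*T.apply([0,0,1]); qq,a,c=ik(x,T,q0,.003); print(e,b,x.round(1),a.round(1),c.round(1),qq.round(2),links(qq)[2].round(0)); delta(x,T,s)
E
```

```text
t 6.2 tcp [537.9 -14.6 151.4] rv [-3.078  0.13   0.532] F [ 0.4  0.7 -1.4] op 64.9 g 0.0 q [ 0.41  0.59 -0.63  1.69  0.25  1.31 -1.96]
jar 3705 442.5 517.2 [ 9.97000e-01 -7.90000e-02  4.83165e+02 -1.16080e+01]
[ 0.41361625  0.58992795 -0.63494703  1.68910014  0.25238455  1.31014394
 -1.95647888]
440 -23.4 0.1
448 -29.9 11.4
456 -30.2 11.3
464 -30.4 11.0
472 -31.9 10.0
480 -32.2 9.9
488 -32.4 9.0
496 -33.0 7.8
504 -33.1 7.2
512 -33.8 6.4
520 -22.4 5.4
50 19 [475.  -10.2  13.8] 0.0 0.0 [ 0.18  0.94 -0.32  1.65  0.14  1.47 -1.87] [764. -15. 149.]
shift m [-0.0132  0.001   0.1508] turn deg [ -0.  -30.4  -0. ]
50 -91 [559.  -17.2  84.5] 0.0 0.0 [ 0.14  0.93 -0.28  1.45  0.11  1.66 -1.82] [848. -25. 219.]
shift m [0.0424 0.0009 0.0559] turn deg [ -0.  -30.4  -0. ]
55 19 [474.  -10.1  15.1] 0.0 0.0 [ 0.18  0.98 -0.31  1.62  0.13  1.54 -1.86] [774. -16. 125.]
shift m [-0.0146  0.001   0.1499] turn deg [ -0.  -35.4  -0. ]
55 -91 [563.8 -17.6  78.2] 0.0 0.0 [ 0.18  1.   -0.35  1.41  0.14  1.74 -1.87] [863. -23. 188.]
shift m [0.0491 0.0009 0.0603] turn deg [ -0.  -35.4  -0. ]
60 19 [473.1 -10.   16.5] 0.0 0.0 [ 0.15  1.02 -0.27  1.59  0.1   1.61 -1.84] [781. -19.  99.]
shift m [-0.0159  0.001   0.1489] turn deg [ -0.  -40.4  -0. ]
60 -91 [568.  -18.   71.5] 0.0 0.0 [ 0.13  1.04 -0.27  1.37  0.09  1.8  -1.83] [876. -27. 154.]
shift m [0.0554 0.0009 0.0651] turn deg [ -0.  -40.4  -0. ]
```

>>> drive_tool(commands=[[[0.012, 0.001, 0.0], [0, -9, 0], 0.52], [[0.024, 0.001, 0.01], [0, -18, 0], 0.52], [[0.036, 0.001, 0.03], [0, -27, 0], 0.52], [[0.049, 0.001, 0.06], [0, -35.4, 0], 0.52], [[0.049, 0.001, 0.06], [0, -35.4, 0], 0.52], [[0.02, 0.001, 0.1], [0, -35.4, 0], 0.52], [[-0.009, 0.001, 0.141], [0, -35.4, 0], 0.52], [[-0.0145, 0.001, 0.15], [0, -35.4, 0], 0.52], [[-0.0145, 0.001, 0.15], [0, -35.4, 0], 0.52], [[-0.0145, 0.001, 0.15], [0, -35.4, 0], -1], [[-0.0145, 0.001, 0.15], [0, -35.4, 0], -1], [[-0.0145, 0.001, 0.15], [0, -35.4, 0], -1], [[-0.0145, 0.001, 0.15], [0, -35.4, 0], -1], [[-0.0145, 0.001, 0.15], [0, -35.4, 0], -1]])

```text
time_s: 8.0
tool_pos: [472.1, -10.6, 14.0]
orientation: [-2.747, 0.116, 1.438]
ft_force: [4.3, -0.6, 7.2]
opening: 40.3
grip_force: 40.1
```

```bash
python3 - <<'E'
from h import *
import kin
s=st(); 
new=[([0.41361625,0.58992795,-0.63494703,1.68910014,0.25238455,1.31014394,-1.95647888],[537.9,-14.6,151.4],[-3.078,.13,.532]),(list(map(float,s['joints'])),list(map(float,s['tool_pos'])),list(map(float,s['orientation'])))]
t=open('kin.py').read(); t=t.replace("[-3.079,.129,.529])]","[-3.079,.129,.529]),\n"+",\n".join(map(repr,new))+"]"); open('kin.py','w').write(t)
E
python3 kin.py
cat > plan.py <<'E'
from h import *
from ik import *
s=st(); q0=np.array(s['joints']); T0=R.from_rotvec(s['orientation']); x0=np.array(s['tool_pos']); z0=T0.apply([0,0,1])
for X,Y in((480,40),(500,20),(520,40),(550,30)):
  for ph in(20,30,40,50,60):
    T=up(np.radians(ph),55); x=np.array([X,Y,49.])+19*T.apply([0,0,1]); q=q0; mc=1e9;mx=0
    for k in range(1,13):
        h=k/12; Tm=T0*R.from_rotvec((T0.inv()*T).as_rotvec()*h); xm=x0*(1-h)+x*h+np.array([0,0,150*np.sin(np.pi*h)])
        qn,a,b=ik(xm,Tm,q,.02); mx=max(mx,abs(qn-q).max()); q=qn; mc=min(mc,clear(q))
    print(X,Y,ph,a.round(1),b.round(1),'clr',round(mc),'step',mx.round(2),q.round(2),links(q)[2].round(0))
E
python3 plan.py
```

```text
t 8.0 tcp [472.1 -10.6  14. ] rv [-2.747  0.116  1.438] F [ 4.3 -0.6  7.2] op 40.3 g 40.1 q [ 0.32  1.01 -0.54  1.55  0.2   1.64 -1.97]
64.6913502337855 [-1, 1, -1, 1, -1, 1, -1] [ 2.2391e+02  5.9023e+02  4.6605e+02  3.2774e+02 -3.3430e+01  1.4010e+01
 -2.0280e+01  1.5100e+00 -6.0000e-02]
[ -0.1   0.   -0.4  -0.6   0.2   0.8  -5.6   3.1 -11.8  -1.5  -1.5   3.7
   0.8   0.7   1.1   6.3   0.2  -0.3   0.3   0.5   0.5   6.3   0.1  -0.1
   0.4  -2.6  -0.9   6.1   0.3  -0.2   0.    0.8   1.6  15.3   0.5  -7.1
  -0.8   0.4  -0.5]
t 8.0 tcp [472.1 -10.6  14. ] rv [-2.747  0.116  1.438] F [ 4.3 -0.6  7.2] op 40.3 g 40.1 q [ 0.32  1.01 -0.54  1.55  0.2   1.64 -1.97]
480 40 20 24.3 8.6 clr 91 step 1.09 [ 1.03  0.94 -1.36  2.36  1.69  0.59 -2.63] [358. -82. 322.]
480 40 30 8.6 3.1 clr 91 step 1.15 [ 1.03  1.01 -1.36  2.39  1.85  0.6  -2.63] [346. -83. 303.]
480 40 40 0.0 0.0 clr 90 step 0.83 [ 1.03  0.99 -1.3   2.39  1.86  0.49 -2.5 ] [346. -93. 294.]
480 40 50 0.0 0.0 clr 84 step 1.03 [ 1.01  0.89 -1.14  2.35  1.58  0.24 -2.04] [ 363. -113.  291.]
480 40 60 0.0 0.0 clr 66 step 0.61 [ 1.01  0.89
[... 818 characters left out ...]
. -92. 294.]
520 40 50 0.0 0.0 clr 54 step 0.98 [ 0.96  0.9  -1.12  2.27  1.42  0.24 -1.89] [ 400. -111.  291.]
520 40 60 0.0 0.0 clr 38 step 0.37 [ 0.95  0.88 -1.08  2.23  0.8   0.24 -1.13] [ 416. -121.  292.]
550 30 20 14.9 5.8 clr 52 step 1.01 [ 0.96  1.04 -1.36  2.25  1.74  0.68 -2.63] [413. -78. 312.]
550 30 30 0.0 0.0 clr 62 step 0.81 [ 0.97  1.07 -1.35  2.29  1.88  0.65 -2.63] [397. -78. 296.]
550 30 40 0.0 0.0 clr 47 step 0.95 [ 0.94  0.92 -1.15  2.25  1.72  0.33 -2.34] [ 413. -102.  293.]
550 30 50 0.0 0.0 clr 30 step 0.78 [ 0.94  0.9  -1.09  2.21  1.24  0.24 -1.7 ] [ 427. -119.  290.]
550 30 60 0.0 0.0 clr 17 step 0.19 [ 0.91  0.86 -1.03  2.17  0.55  0.25 -0.87] [ 443. -127.  293.]
```

```bash
cat > wp.py <<'E'
from h import *
from ik import *
import sys
def plan(X,Y,Z,ph,e,lift=150,n=12):
    s=state(); q=np.array(s['joints']); T0=R.from_rotvec(s['orientation']); x0=np.array(s['tool_pos'])
    T=up(np.radians(ph),e); x=np.array([X,Y,Z])+19*T.apply([0,0,1]); rv=(T0.inv()*T).as_rotvec(); print('total',np.degrees(rv).round(1),np.degrees(np.linalg.norm(rv)).round(1))
    for k in range(1,n+1):
        h=k/n; Tm=T0*R.from_rotvec(rv*h); xm=x0*(1-h)+x*h+np.array([0,0,lift*np.sin(np.pi*h)**.7])
        q,a,b=ik(xm,Tm,q,.02); print((T0.inv().apply(xm-x0)/1e3).round(3).tolist(),np.degrees(rv*h).round(1).tolist(),round(clear(q)),a.round(0),q.round(1))
E
python3 -c "
from wp import *
plan(480,55,130,45,55,130)"
```

```text
total [ -9.7  84.  -54.2] 100.5
[-0.048, -0.006, -0.034] [-0.8, 7.0, -4.5] 99 0.0 [ 0.3  0.9 -0.6  1.6  0.2  1.6 -1.9]
[-0.079, -0.012, -0.056] [-1.6, 14.0, -9.0] 131 0.0 [ 0.4  0.8 -0.6  1.6  0.2  1.6 -1.9]
[-0.103, -0.019, -0.074] [-2.4, 21.0, -13.6] 159 0.0 [ 0.4  0.7 -0.7  1.7  0.2  1.5 -1.8]
[-0.122, -0.025, -0.089] [-3.2, 28.0, -18.1] 176 0.0 [ 0.5  0.6 -0.8  1.7  0.2  1.4 -1.7]
[-0.136, -0.031, -0.099] [-4.0, 35.0, -22.6] 177 0.0 [ 0.5  0.5 -0.8  1.8  0.2  1.3 -1.6]
[-0.145, -0.037, -0.107] [-4.8, 42.0, -27.1] 179 0.0 [ 0.6  0.4 -0.9  1.8  0.2  1.2 -1.5]
[-0.149, -0.043, -0.11] [-5.7, 49.0, -31.6] 178 0.0 [ 0.7  0.4 -0.9  1.9  0.2  1.1 -1.4]
[-0.148, -0.05, -0.11] [-6.5, 56.0, -36.1] 175 0.0 [ 0.8  0.3 -1.   2.   0.1  0.9 -1.3]
[-0.142, -0.056, -0.107] [-7.3, 63.0, -40.7] 167 0.0 [ 0.9  0.3 -1.   2.1  0.1  0.8 -1.2]
[-0.13, -0.062, -0.1] [-8.1, 70.0, -45.2] 154 0.0 [ 1.   0.3 -1.1  2.2  0.   0.6 -1.1]
[-0.112, -0.068, -0.088] [-8.9, 77.0, -49.7] 137 0.0 [ 1.   0.4 -1.2  2.3  0.1  0.4 -1. ]
[-0.077, -0.074, -0.065] [-9.7, 84.0, -54.2] 118 0.0 [ 1.1  0.7 -1.3  2.3  1.1  0.2 -1.8]
```

>>> drive_tool(commands=[[[-0.048, -0.006, -0.034], [-0.8, 7, -4.5], -1], [[-0.079, -0.012, -0.056], [-1.6, 14, -9], -1], [[-0.103, -0.019, -0.074], [-2.4, 21, -13.6], -1], [[-0.122, -0.025, -0.089], [-3.2, 28, -18.1], -1], [[-0.136, -0.031, -0.099], [-4, 35, -22.6], -1], [[-0.145, -0.037, -0.107], [-4.8, 42, -27.1], -1], [[-0.149, -0.043, -0.11], [-5.7, 49, -31.6], -1], [[-0.148, -0.05, -0.11], [-6.5, 56, -36.1], -1], [[-0.142, -0.056, -0.107], [-7.3, 63, -40.7], -1], [[-0.13, -0.062, -0.1], [-8.1, 70, -45.2], -1], [[-0.13, -0.062, -0.1], [-8.1, 70, -45.2], -1]])

```text
time_s: 9.38
tool_pos: [481.2, 49.4, 174.7]
orientation: [-2.752, -0.912, -0.44]
ft_force: [0.1, -0.7, -1.1]
opening: 40.8
grip_force: 40.8
```

```bash
python3 - <<'E'
from h import *
s=st()
new=[(list(map(float,s['joints'])),list(map(float,s['tool_pos'])),list(map(float,s['orientation'])))]
t=open('kin.py').read(); i=t.index("]\nax="); t=t[:i]+",\n"+repr(new[0])+t[i:]; 
t=t.replace("([.45,.05,-.73,1.87,.04,1.24,-1.87],[440.9,77.2,331.6],[3.141,.004,.001]),","")
open('kin.py','w').write(t)
E
python3 kin.py
python3 -c "
from wp import *
for ph in (45,55,65):
    print(ph);plan(480,60,130,ph,55,0,4)"
```

```text
t 9.38 tcp [481.2  49.4 174.7] rv [-2.752 -0.912 -0.44 ] F [ 0.1 -0.7 -1.1] op 40.8 g 40.8 q [ 0.96  0.33 -1.12  2.15  0.05  0.59 -1.07]
55.08196111504005 [-1, 1, -1, 1, -1, 1, -1] [ 208.95  632.32  478.87  343.56  -52.32   24.73  -16.43  730.38 -175.97]
[14.4  0.8 -0.2 -0.6  0.2  0.7 -2.2  1.1 -0.   4.2  0.1  0.1 -3.1  1.1
 -0.5  4.2  0.   0.2  0.4 -0.9 -1.4  4.1  0.2  0.1  6.6 -0.4  1.5 10.2
  0.2 -4.5  0.9 -0.7  0.8 -4.3  1.2  0.  -1.3  0.6 -0.4]
45
total [-1.8 14.4 -9.2] 17.2
[-0.001, -0.001, 0.016] [-0.5, 3.6, -2.3] 144 0.0 [ 1.   0.4 -1.1  2.2  0.1  0.5 -1. ]
[-0.003, -0.002, 0.031] [-0.9, 7.2, -4.6] 136 0.0 [ 1.   0.4 -1.1  2.3  0.1  0.4 -1. ]
[-0.004, -0.003, 0.047] [-1.4, 10.8, -6.9] 130 0.0 [ 1.   0.5 -1.2  2.3  0.3  0.2 -1.2]
[-0.006, -0.004, 0.063] [-1.8, 14.4, -9.2] 121 0.0 [ 1.1  0.7 -1.3  2.3  1.1  0.2 -1.8]
55
total [  2.9  13.8 -18.1] 22.9
[-0.002, -0.002, 0.016] [0.7, 3.5, -4.5] 139 0.0 [ 1.   0.4 -1.2  2.2  0.1  0.5 -1. ]
[-0.003, -0.003, 0.031] [1.4, 6.9, -9.0] 125 0.0 [ 1.   0.5 -1.2  2.2  0.1  0.4 -0.9]
[-0.005, -0.005, 0.047] [2.1, 10.4, -13.5] 110 0.0 [ 1.   0.5 -1.2  2.3  0.2  0.3 -0.9]
[-0.006, -0.006, 0.063] [2.9, 13.8, -18.1] 97 0.0 [ 1.   0.6 -1.2  2.3  0.4  0.2 -0.9]
65
total [  7.5  13.1 -26.9] 30.9
[-0.002, -0.002, 0.016] [1.9, 3.3, -6.7] 135 0.0 [ 1.   0.4 -1.2  2.2  0.1  0.5 -1. ]
[-0.003, -0.004, 0.031] [3.8, 6.6, -13.4] 115 0.0 [ 1.   0.5 -1.2  2.2  0.1  0.5 -0.9]
[-0.005, -0.006, 0.047] [5.7, 9.8, -20.2] 92 0.0 [ 1.   0.6 -1.2  2.2  0.2  0.4 -0.8]
[-0.007, -0.008, 0.063] [7.5, 13.1, -26.9] 71 0.0 [ 1.   0.7 -1.2  2.2  0.3  0.4 -0.7]
```

>>> drive_tool(commands=[[[-0.002, -0.002, 0.016], [1.3, 3.4, -5.6], -1], [[-0.003, -0.003, 0.031], [2.6, 6.7, -11.2], -1], [[-0.005, -0.005, 0.047], [3.9, 10.1, -16.9], -1], [[-0.006, -0.007, 0.063], [5.2, 13.5, -22.5], -1], [[-0.006, -0.007, 0.063], [5.2, 13.5, -22.5], -1]])

```text
time_s: 10.0
tool_pos: [489.7, 70.5, 115.4]
orientation: [-2.37, -1.367, -0.752]
ft_force: [-0.1, -0.9, -1.2]
opening: 40.7
grip_force: 40.8
```

```bash
python3 - <<'E'
from h import *
s=st(); T=R.from_rotvec(s['orientation']).as_matrix(); print(T.round(3)); e=np.radians(55)
a=np.cos(e)*T[:,0]-np.sin(e)*T[:,2]; print('nominal jar axis',a.round(3))
g=np.array(s['tool_pos'])-19*T[:,2]; print('G',g.round(1))
for n in('top','side'):
    im=snap(n);w=pts(im); m=(abs(w[...,0]-g[0])<60)&(abs(w[...,1]-g[1])<60)&(w[...,2]>40)&(w[...,2]<260)
    v,u=np.nonzero(m); print(n,u.min(),u.max(),v.min(),v.max(),m.sum())
im=load('side'); c=[270,140,370,240]; A=cv2.resize(im['color'][c[1]:c[3],c[0]:c[2]],None,fx=5,fy=5,interpolation=cv2.INTER_CUBIC)[:,:,::-1]
im=load('top'); Bm=cv2.resize(im['color'][150:250,250:350],None,fx=5,fy=5,interpolation=cv2.INTER_CUBIC)[:,:,::-1]
cv2.imwrite('pics/up.png',cv2.resize(np.hstack([A,Bm]),(800,400)))
E
```

```text
t 10.0 tcp [489.7  70.5 115.4] rv [-2.37  -1.367 -0.752] F [-0.1 -0.9 -1.2] op 40.7 g 40.8 q [ 1.06  0.63 -1.22  2.25  0.2   0.31 -0.68]
[[ 0.409  0.866  0.288]
 [ 0.707 -0.501  0.5  ]
 [ 0.577 -0.001 -0.817]]
nominal jar axis [-0.002 -0.004  1.   ]
G [484.2  61.  130.9]
top 290 325 178 218 883
side 295 319 170 204 306
```

View pics/up.png

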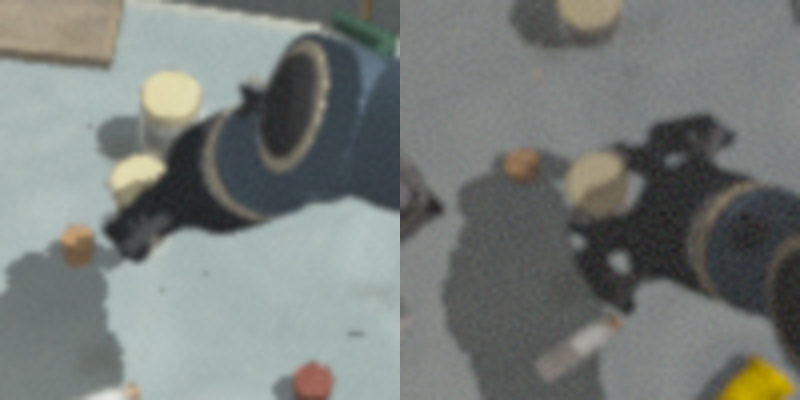

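The jar is upright in the grip: its cap shows from above at (598,190) in the right half, and it is clear of the cork. I'll lower it now.

>>> drive_tool(commands=[[[-0.02, 0, 0.029], [0, 0, 0], -1], [[-0.038, 0, 0.055], [0, 0, 0], -1], [[-0.046, 0, 0.065], [0, 0, 0], -1], [[-0.049, 0, 0.069], [0, 0, 0], -1], [[-0.0493, 0, 0.0699], [0, 0, 0], -1], [[-0.0496, 0, 0.0703], [0, 0, 0], -1]])

```text
time_s: 10.85
tool_pos: [490.5, 70.4, 31.1]
orientation: [-2.371, -1.374, -0.757]
ft_force: [-0.3, -0.2, -1.1]
opening: 40.8
grip_force: 40.9
```

>>> drive_tool(commands=[[[-0.0006, 0, 0.0008], [0, 0, 0], -1], [[-0.0012, 0, 0.0016], [0, 0, 0], -1], [[-0.0012, 0, 0.0016], [0, 0, 0], -1]])

```text
time_s: 11.22
tool_pos: [491.0, 71.2, 30.5]
orientation: [-2.369, -1.374, -0.763]
ft_force: [-4.4, -4.3, 14.3]
opening: 40.5
grip_force: 42.2
```

>>> drive_tool(commands=[[[0.0006, 0, -0.0008], [0, 0, 0], -1], [[0.0006, 0, -0.0008], [0, 0, 0], 0.15], [[0.0006, 0, -0.0008], [0, 0, 0], 0.5], [[0.0006, 0, -0.0008], [0, 0, 0], 0.5], [[0.0006, 0, -0.0008], [0, 0, 0], 0.5], [[0.0006, 0, -0.03], [0, 0, 0], 0.5], [[0.0006, 0, -0.08], [0, 0, 0], 0.5], [[0.0006, 0, -0.13], [0, 0, 0], 0.5], [[0.0006, 0, -0.13], [0, 0, 0], 0.5]])

```text
time_s: 12.35
tool_pos: [451.8, 5.2, 135.3]
orientation: [-2.371, -1.371, -0.758]
ft_force: [0.2, 0.7, 0.8]
opening: 63.9
grip_force: 0.0
```

```bash
python3 - <<'E'
from h import *
s=st()
for n in('top','wrist'):
    im=snap(n);w=pts(im); m=((abs(w[...,0]-490)<50)&(abs(w[...,1]-65)<50)&(w[...,2]>55)&(w[...,2]<90)).astype(np.uint8)
    k,l,ss,c=cv2.connectedComponentsWithStats(m)
    for i in range(1,k):
        if ss[i,4]>20: q=w[l==i]; print(n,ss[i],q.mean(0).round(1),q.min(0).round(1),q.max(0).round(1),np.percentile(q[:,2],[10,50,90]).round(1))
# plan to overhead pose, closing axis perpendicular etc.
from ik import *
q0=np.array(s['joints'])
for yaw in range(-180,180,30):
    T=R.from_euler('z',np.radians(yaw))*R.from_matrix(np.diag([1,-1,-1.])); q,a,b=ik(np.array([486,62,180]),T,q0,.02); print(yaw,a.round(1),b.round(1),q.round(2),np.abs(q-q0).max().round(2))
E
```

```text
t 12.35 tcp [451.8   5.2 135.3] rv [-2.371 -1.371 -0.758] F [0.2 0.7 0.8] op 63.9 g 0.0 q [ 1.35  0.67 -1.38  2.27  0.24  0.45 -0.61]
top [293 192  15  15 175] [489.4  63.8  72.4] [469.9  43.9  55.1] [508.9  82.9  79.1] [70.  72.9 75.6]
wrist [ 293  146   55   59 2560] [486.9  61.5  72.3] [467.8  43.5  55. ] [509.1  84.6  76.3] [66.9 74.  74.9]
-180 0.0 0.0 [ 0.75  0.58 -1.36  1.96  0.63  1.13  0.7 ] 1.31
-150 0.0 0.0 [ 0.75  0.58 -1.36  1.96  0.63  1.13  1.22] 1.83
-120 54.3 15.1 [-0.85  0.57  1.26  2.06 -0.87  1.09 -2.63] 2.64
-90 5.3 1.5 [-1.03  0.52  1.26  1.96 -0.59  1.09 -2.63] 2.64
-60 0.0 0.0 [-0.51  0.27  0.43  1.97 -0.14  0.93 -2.63] 2.02
-30 0.0 0.0 [ 0.49  0.35 -0.85  1.97  0.31  0.96 -2.61] 2.0
0 0.0 0.0 [ 0.54  0.37 -0.93  1.97  0.36  0.98 -2.13] 1.52
30 0.0 0.0 [ 0.6   0.4  -1.02  1.97  0.4   1.   -1.66] 1.05
60 0.0 0.0 [ 0.65  0.44 -1.11  1.97  0.46  1.02 -1.2 ] 0.7
90 0.0 0.0 [ 0.7   0.49 -1.23  1.96  0.54  1.07 -0.76] 0.65
120 0.0 0.0 [ 0.73  0.54 -1.31  1.96  0.59  1.11 -0.31] 0.66
150 0.0 0.0 [ 0.75  0.58 -1.36  1.96  0.63  1.13  0.18] 0.78
```

```bash
python3 - <<'E'
from h import *
from ik import *
w=pts(load('wrist')); m=(w[...,2]>71)&(w[...,2]<78)&(abs(w[...,0]-488)<24)&(abs(w[...,1]-63)<24); q=w[m]
print('cap',q.mean(0).round(1),cv2.minEnclosingCircle(q[:,:2].astype(np.float32)))
c=np.array([487.5,281.1]);ps=np.radians(38.2);ex=np.array([np.cos(ps),np.sin(ps)]);ey=np.array([-ex[1],ex[0]])
for n in('top','side'):
    w=pts(load(n)).reshape(-1,3);d=w[:,:2]-c; x=d@ex;y=d@ey;z=w[:,2]
    for a in range(0,150,8):
        k=(abs(x-a)<4)&(abs(y)<75)&(z>70)&(z<300)
        if k.sum()>5: print(n,a,k.sum(),np.percentile(z[k],[5,50,95]).round(0))
s=st();q0=np.array(s['joints'])
seeds=[q0]+[np.random.default_rng(i).uniform(lo,hi) for i in range(12)]
for yaw in(38.5,83,128,173,-141.5,-97,-52,-7):
    T=R.from_euler('z',np.radians(yaw))*R.from_matrix(np.diag([1,-1,-1.])); best=None
    for sd in seeds:
        q,a,b=ik(np.array([488,234,90]),T,sd,.003)
        if a<1 and b<1 and (best is None or np.abs(q-q0).max()<best[0]): best=(np.abs(q-q0).max().round(2),q.round(2),links(q)[1].round(0))
    print(yaw,best)
E
```

```text
cap [488.   63.2  74.1] ((488.64971923828125, 64.09687042236328), 20.59954071044922)
top 0 130 [70. 72. 75.]
top 8 158 [71. 73. 96.]
top 16 177 [ 71.  80. 100.]
top 24 147 [ 71.  94. 102.]
top 32 149 [ 71.  94. 101.]
top 40 351 [ 72. 211. 237.]
top 48 307 [ 71. 213. 235.]
top 56 378 [ 71. 214. 219.]
top 64 368 [ 82. 216. 220.]
top 72 155 [ 92.  95. 217.]
side 0 65 [70. 73. 85.]
side 8 166 [71. 81. 99.]
side 16 137 [ 71.  89. 101.]
side 24 106 [ 71.  93. 102.]
side 32 161 [ 71. 100. 233.]
side 40 276 [ 72. 211. 237.]
side 48 193 [ 71. 213. 219.]
side 56 282 [ 72.  87. 219.]
side 64 250 [ 84.  97. 219.]
side 72 203 [ 92.  99. 164.]
side 80 439 [ 95. 128. 153.]
side 88 230 [ 96. 105. 122.]
t 12.45 tcp [452.5   4.6 135.5] rv [-2.375 -1.372 -0.758] F [-0.2 -1.4 -0.5] op 63.8 g 0.0 q [ 1.35  0.67 -1.38  2.27  0.25  0.45 -0.61]
38.5 (np.float64(1.47), array([-0.12,  0.48, -0.5 ,  1.96,  0.32,  0.78, -1.71]), array([252.,  -5., 791.]))
83 (np.float64(1.03), array([ 0.32,  0.85, -1.36,  1.95,  0.92,  1.17, -1.54]), array([ 420., -213.,  635.]))
128 (np.float64(1.03), array([ 0.32,  0.85, -1.36,  1.95,  0.92,  1.17, -0.75]), array([ 420., -213.,  635.]))
173 (np.float64(1.05), array([ 0.3 ,  0.8 , -1.29,  1.95,  0.87,  1.11,  0.09]), array([ 399., -195.,  662.]))
-141.5 (np.float64(1.48), array([ 0.31,  0.81, -1.31,  1.95,  0.89,  1.13,  0.86]), array([ 407., -201.,  652.]))
-97 (np.float64(2.31), array([ 0.28,  0.76, -1.23,  1.95,  0.83,  1.07,  1.7 ]), array([ 385., -181.,  680.]))
-52 (np.float64(2.22), array([-0.87,  0.48,  0.52,  1.96, -0.34,  0.78, -2.63]), array([152., 204., 790.]))
-7 (np.float64(1.81), array([-0.45,  0.44, -0.05,  1.96,  0.03,  0.74, -2.21]), array([203.,  86., 804.]))
```

```bash
python3 - <<'E'
from h import *
from ik import *
s=st();q=np.array(s['joints']);T0=R.from_rotvec(s['orientation']); x0=np.array(s['tool_pos'])
T1=R.from_euler('z',np.radians(60))*R.from_matrix(np.diag([1,-1,-1.]))
delta([488.3,63.7,170],T1,s)
for k in range(1,5):
    h=k/4; q,a,b=ik(x0*(1-h)+h*np.array([488.3,63.7,170]),T0*R.from_rotvec((T0.inv()*T1).as_rotvec()*h),q,.02); print(a.round(1),b.round(1),q.round(2))
for y in range(70,196,12):
    T=R.from_euler('z',np.radians(y))*R.from_matrix(np.diag([1,-1,-1.])); q,a,b=ik(np.array([488.3,63.7,170]),T,q,.02); print(y,a.round(1),b.round(1),q.round(2),clear(q).round(0))
E
```

```text
t 12.45 tcp [452.5   4.6 135.5] rv [-2.375 -1.372 -0.758] F [-0.2 -1.4 -0.5] op 63.8 g 0.0 q [ 1.35  0.67 -1.38  2.27  0.25  0.45 -0.61]
shift m [0.0763 0.0016 0.0116] turn deg [  0.5 -35.1   0. ]
0.0 0.0 [ 1.17  0.53 -1.31  2.22  0.24  0.53 -0.74]
0.0 0.0 [ 0.99  0.44 -1.21  2.14  0.28  0.66 -0.87]
0.0 0.0 [ 0.79  0.41 -1.11  2.06  0.35  0.81 -1.02]
0.0 0.0 [ 0.59  0.42 -1.03  1.97  0.43  0.99 -1.17]
70 0.0 0.0 [ 0.62  0.44 -1.08  1.97  0.46  1.   -1.03] 233.0
82 0.0 0.0 [ 0.65  0.47 -1.14  1.97  0.5   1.02 -0.86] 233.0
94 0.0 0.0 [ 0.68  0.5  -1.2   1.97  0.54  1.04 -0.7 ] 233.0
106 0.0 0.0 [ 0.7   0.53 -1.26  1.97  0.59  1.07 -0.54] 233.0
118 0.0 0.0 [ 0.72  0.57 -1.32  1.97  0.63  1.1  -0.37] 233.0
130 0.0 0.0 [ 0.73  0.6  -1.36  1.97  0.66  1.13 -0.2 ] 227.0
142 0.0 0.0 [ 0.73  0.6  -1.36  1.97  0.66  1.13  0.01] 227.0
154 0.0 0.0 [ 0.73  0.6  -1.36  1.97  0.66  1.13  0.22] 227.0
166 0.0 0.0 [ 0.73  0.6  -1.36  1.97  0.66  1.13  0.43] 227.0
178 0.0 0.0 [ 0.73  0.6  -1.36  1.97  0.66  1.13  0.64] 227.0
190 0.0 0.0 [ 0.73  0.6  -1.36  1.97  0.66  1.13  0.85] 227.0
```

>>> drive_tool(commands=[[[0.02, 0, -0.01], [0.1, -9, 0], 0.5], [[0.04, 0.001, -0.005], [0.2, -18, 0], 0.5], [[0.06, 0.0015, 0.005], [0.4, -27, 0], 0.5], [[0.0763, 0.0016, 0.0116], [0.5, -35.1, 0], 0.5], [[0.0763, 0.0016, 0.0116], [0.5, -35.1, 0], 0.5]])

```text
time_s: 13.08
tool_pos: [488.8, 74.6, 170.1]
orientation: [-2.702, -1.597, -0.008]
ft_force: [-0.2, -0.3, -0.1]
opening: 63.8
grip_force: 0.0
```

>>> drive_tool(commands=[[[0, 0, 0], [0, 0, -10.5], 0.5], [[0, 0, 0], [0, 0, -21], 0.5], [[0, 0, 0], [0, 0, -31.5], 0.5], [[0, 0, 0], [0, 0, -42], 0.5], [[0, 0, 0], [0, 0, -52.5], 0.5], [[0, 0, 0], [0, 0, -63], 0.5], [[0, 0, 0], [0, 0, -73.5], 0.5], [[0, 0, 0], [0, 0, -84], 0.5], [[0, 0, 0], [0, 0, -94.5], 0.5], [[0, 0, 0], [0, 0, -105], 0.5], [[0, 0, 0], [0, 0, -115.5], 0.5], [[0, 0, 0.02], [0, 0, -126], 0.5], [[0, 0, 0.05], [0, 0, -135], 0.5], [[0, 0, 0.07], [0, 0, -135], 0.5], [[0, 0, 0.07], [0, 0, -135], 0.5]])

```text
time_s: 14.95
tool_pos: [486.4, 65.2, 97.6]
orientation: [0.413, -3.11, -0.007]
ft_force: [-0.1, 0.1, 0.2]
opening: 64.0
grip_force: 0.0
```

```bash
python3 - <<'E'
from h import *
s=st(); im=snap('wrist'); w=pts(im); m=(w[...,2]>71)&(w[...,2]<78)&(abs(w[...,0]-488)<26)&(abs(w[...,1]-63)<26); q=w[m]
print('cap',len(q),q.mean(0).round(1),cv2.minEnclosingCircle(q[:,:2].astype(np.float32)))
T=R.from_rotvec(s['orientation']).as_matrix();print(T.round(3).tolist())
delta([488.4,63.6,59],R.from_euler('z',np.radians(195))*R.from_matrix(np.diag([1,-1,-1.])),s)
E
```

```text
t 14.95 tcp [486.4  65.2  97.6] rv [ 0.413 -3.11  -0.007] F [-0.1  0.1  0.2] op 64.0 g 0.0 q [ 0.72  0.75 -1.31  2.04  0.85  1.06  0.83]
cap 3919 [487.7  64.   74.1] ((488.7471618652344, 64.42533874511719), 20.612028121948242)
[[-0.965, -0.261, -0.004], [-0.261, 0.965, 0.004], [0.003, 0.005, -1.0]]
shift m [-0.0017 -0.0022  0.0386] turn deg [ 0.3 -0.2  0.1]
```

>>> drive_tool(commands=[[[-0.0019, -0.0014, 0.0], [0, 0, 0], 0.5], [[-0.0019, -0.0014, 0.025], [0.3, -0.2, 0.1], 0.5], [[-0.0019, -0.0014, 0.0386], [0.3, -0.2, 0.1], 0.5], [[-0.0019, -0.0014, 0.0386], [0.3, -0.2, 0.1], 0.5], [[-0.0019, -0.0014, 0.0386], [0.3, -0.2, 0.1], -1], [[-0.0019, -0.0014, 0.0386], [0.3, -0.2, 0.1], -1], [[-0.0019, -0.0014, 0.0386], [0.3, -0.2, 0.1], -1], [[-0.0019, -0.0014, 0.0386], [0.3, -0.2, 0.1], -1], [[-0.0019, -0.0014, 0.03], [0.3, -0.2, 0.1], -1], [[-0.0019, -0.0014, 0.0], [0.3, -0.2, 0.1], -1], [[-0.0019, -0.0014, -0.05], [0.3, -0.2, 0.1], -1], [[-0.0019, -0.0014, -0.1], [0.3, -0.2, 0.1], -1], [[-0.0019, -0.0014, -0.1], [0.3, -0.2, 0.1], -1]], grip_force=40)

```text
time_s: 16.62
tool_pos: [491.8, 65.6, 203.4]
orientation: [-0.412, 3.103, -0.003]
ft_force: [-0.1, -0.8, -2.3]
opening: 37.8
grip_force: 40.6
```

```bash
python3 - <<'E'
from h import *
s=st(); im=snap('wrist'); save(im,'cap.png')
for n in('top','side'):
    b=snap(n); print(n)
    # rim plane fit: case in clear view
c0=np.array([487.5,281.1]);ps=np.radians(38.2);ex=np.array([np.cos(ps),np.sin(ps)]);ey=np.array([-ex[1],ex[0]])
for n in('top','side','wrist'):
    im=load(n); w=pts(im)
    d=w[...,:2]-c0; x=d@ex;y=d@ey
    m=(w[...,2]>68)&(w[...,2]<78)&(abs(x)<70)&(abs(y)<85)
    if m.sum()<50: print(n,'few');continue
    hull=cv2.minAreaRect(w[m][:,:2].astype(np.float32)); print(n,'foam',m.sum(),hull)
    # foam masks by removing caps: circles
    for nm,a,b in(('RR',29,-38),('RL',29,38),('FL',-29,38)):
        k=(w[...,2]>92)&(w[...,2]<109)&(np.hypot(x-a,y-b)<27); q=w[k]
        if k.sum()>20: print(n,nm,k.sum(),np.median(q[:,2]).round(1),[np.round(v,1) for v in cv2.minEnclosingCircle(q[:,:2].astype(np.float32))],q.mean(0)[:2].round(1))
E
```

```text
t 16.62 tcp [491.8  65.6 203.4] rv [-4.120e-01  3.103e+00 -3.000e-03] F [-0.1 -0.8 -2.3] op 37.8 g 40.6 q [ 0.8   0.56 -1.36  1.94  0.61  1.14  1.03]
top
side
top foam 1328 ((487.58831787109375, 277.06414794921875), (126.46104431152344, 158.18099975585938), 37.96863555908203)
top RR 177 94.9 [array([534.4, 269.4]), np.float64(21.0)] [534.5 269.4]
top RL 205 99.4 [array([487.9, 328.4]), np.float64(21.6)] [487.7 327.6]
top FL 202 103.7 [array([442.4, 294.2]), np.float64(21.0)] [442.  293.2]
side foam 910 ((481.670166015625, 280.7294921875), (128.9596405029297, 161.4066925048828), 38.88149642944336)
side RR 114 94.6 [array([529.3, 267.8]), np.float64(22.4)] [529.4 269.1]
side RL 152 99.3 [array([483.4, 326.3]), np.float64(22.5)] [481.7 327.1]
side FL 162 102.8 [array([437.6, 294.4]), np.float64(22.0)] [435.8 292.7]
wrist foam 9562 ((484.3985900878906, 277.6444091796875), (128.55760192871094, 162.00013732910156), 37.443485260009766)
wrist RR 1673 95.9 [array([533., 269.]), np.float64(22.0)] [532.3 267.8]
wrist RL 1954 100.8 [array([486.4, 327.5]), np.float64(21.9)] [486.5 322.1]
wrist FL 2421 104.6 [array([441.3, 293.3]), np.float64(21.7)] [441.  288.9]
```

View pics/cap.png

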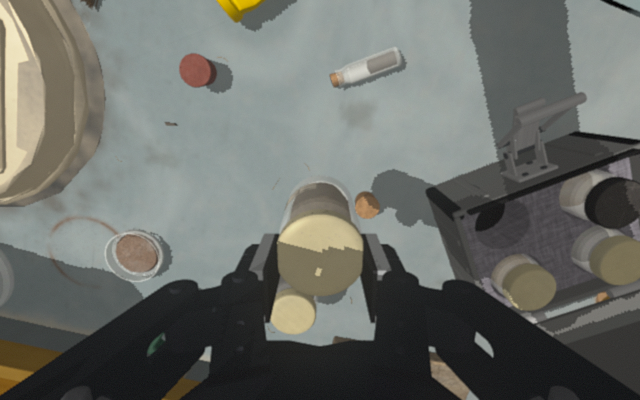

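>>> drive_tool(commands=[[[-0.017, 0.05, 0], [0, 0, 0], -1], [[-0.035, 0.098, 0], [0, 0, 0], -1], [[-0.035, 0.098, 0], [0, 0, 0], -1], [[-0.035, 0.098, 0], [0, 0, 0], -1]])

```text
time_s: 17.27
tool_pos: [497.1, 167.6, 197.7]
orientation: [0.416, -3.114, 0.002]
ft_force: [-0.2, 0.3, -0.9]
opening: 37.9
grip_force: 40.7
```

```bash
python3 - <<'E'
from h import *
s=st(); im=snap('wrist'); w=pts(im); T=R.from_rotvec(s['orientation']).as_matrix(); print(T[:,2].round(3))
c0=np.array([487.5,281.1]);ps=np.radians(38.2);ex=np.array([np.cos(ps),np.sin(ps)]);ey=np.array([-ex[1],ex[0]])
# hole
K=im['K'];M=im['cam_to_world']; v,u=np.mgrid[:400,:640]
dd=np.stack([(u-K[0,2])/K[0,0],-(v-K[1,2])/K[1,1],-np.ones(u.shape)],-1)@M[:3,:3].T; o=M[:3,3]
p72=o+dd*((72-o[2])/dd[...,2])[...,None]
m=(w[...,2]<69)&(w[...,2]>15)&(np.hypot(p72[...,0]-488,p72[...,1]-234)<34)
q=p72[m][:,:2].astype(np.float32); print('hole',len(q),q.mean(0),cv2.minEnclosingCircle(q)); print(cv2.fitEllipse(cv2.convexHull(q)))
d=q-c0; print('case coords range',(d@ex).min(),(d@ex).max(),(d@ey).min(),(d@ey).max())
foam=w[(abs(w[...,2]-72)<3)&(abs((w[...,:2]-c0)@ex)<50)]; print('foam z',np.median(foam[:,2]))
# cap held
z=np.array(s['tool_pos']); m=(abs(w[...,0]-z[0])<30)&(abs(w[...,1]-z[1])<30)&(abs(w[...,2]-(z[2]+15))<4)
q=w[m]; print('cap held',len(q),np.percentile(q[:,2],[5,50,95]).round(1)); hsv=cv2.cvtColor(im['color'],cv2.COLOR_RGB2HSV); mm=m&(hsv[...,1]>40); q=w[mm]; print(len(q),cv2.minEnclosingCircle(q[:,:2].astype(np.float32)),'tcp',z.round(1))
A=np.c_[q[:,:2]-q[:,:2].mean(0),np.ones(len(q))]; print('cap plane slope',np.linalg.lstsq(A,q[:,2],rcond=None)[0].round(3))
rim=w[(w[...,2]>83)&(w[...,2]<90)&(abs((w[...,:2]-c0)@ex)<70)&(abs((w[...,:2]-c0)@ey)<84)]
xx=(rim[:,:2]-c0)@ex; yy=(rim[:,:2]-c0)@ey
k=xx<-48; print('front rim',k.sum(),np.percentile(xx[k],[2,50,98]).round(1)); f=np.polyfit(yy[k],xx[k],1); print('tilt',f)
k=yy<-68; print('right rim',k.sum(),np.percentile(yy[k],[2,50,98]).round(1)); print(np.polyfit(xx[k],yy[k],1))
save(im,'hole.png')
E
```

```text
t 17.27 tcp [497.1 167.6 197.7] rv [ 4.160e-01 -3.114e+00  2.000e-03] F [-0.2  0.3 -0.9] op 37.9 g 40.7 q [ 0.53  0.59 -1.29  1.88  0.62  1.16  0.85]
[ 0.    -0.001 -1.   ]
hole 2312 [487.25934 233.3585 ] ((491.98822021484375, 236.8151092529297), 29.118356704711914)
((490.47540283203125, 235.9489288330078), (46.8239631652832, 57.08791732788086), 129.230712890625)
case coords range -52.90960093579097 5.249293823757011 -61.594666138155205 -13.807226898859978
foam z 73.03300446540186
cap held 6151 [209.1 210.  212.9]
5589 ((495.2099304199219, 166.7571563720703), 20.603134155273438) tcp [497.1 167.6 197.7]
cap plane slope [-1.10000e-02 -2.00000e-03  2.10018e+02]
front rim 1001 [-63.1 -61.7 -48.3]
tilt [ 2.88920042e-02 -5.98911288e+01]
right rim 247 [-78.  -74.8 -68.6]
[-6.78312472e-02 -7.73099544e+01]
```

The well floor axis is measured at (488.2,233.6), consistent with the case frame, and the held cap sits at TCP + (−1.9,−0.8). Moving over it.

>>> drive_tool(commands=[[[-0.005, 0.033, 0], [0, 0, 0], -1], [[-0.0107, 0.0663, 0], [0, 0, 0], -1], [[-0.0107, 0.0663, 0], [0, 0, 0], -1], [[-0.0107, 0.0663, 0], [0, 0, 0], -1], [[-0.0107, 0.0663, 0], [0, 0, 0], -1]])

```text
time_s: 17.95
tool_pos: [491.4, 233.0, 198.7]
orientation: [-0.41, 3.112, -0.003]
ft_force: [0.6, 0.4, -0.8]
opening: 37.5
grip_force: 40.8
```

```bash
cat > cap.py <<'E'
from h import *
s=st(); im=snap('wrist'); w=pts(im); z=np.array(s['tool_pos']); hsv=cv2.cvtColor(im['color'],cv2.COLOR_RGB2HSV)
m=(abs(w[...,0]-z[0])<30)&(abs(w[...,1]-z[1])<30)&(abs(w[...,2]-(z[2]+12.5))<5)&(hsv[...,1]>40); q=w[m]; c,r=cv2.minEnclosingCircle(q[:,:2].astype(np.float32)); print('cap',np.round(c,1),round(r,1),np.median(q[:,2]).round(1),'tcp',z.round(1),'zax',R.from_rotvec(s['orientation']).as_matrix()[:,2].round(3))
delta([z[0]+488.2-c[0],z[1]+233.6-c[1],z[2]],R.from_rotvec(s['orientation']),s)
E
python3 cap.py
```

```text
t 17.95 tcp [491.4 233.  198.7] rv [-4.100e-01  3.112e+00 -3.000e-03] F [ 0.6  0.4 -0.8] op 37.5 g 40.8 q [ 0.37  0.6  -1.25  1.84  0.62  1.17  0.74]
cap [490.8 232.6] 21.6 210.9 tcp [491.4 233.  198.7] zax [ 0.002 -0.001 -1.   ]
shift m [ 0.0023  0.0016 -0.    ] turn deg [0. 0. 0.]
```

>>> drive_tool(commands=[[[0.0018, 0.0016, 0.02], [0, 0, 0], -1], [[0.0018, 0.0016, 0.045], [0, 0, 0], -1], [[0.0018, 0.0016, 0.06], [0, 0, 0], -1], [[0.0018, 0.0016, 0.068], [0, 0, 0], -1], [[0.0018, 0.0016, 0.074], [0, 0, 0], -1], [[0.0018, 0.0016, 0.078], [0, 0, 0], -1]])

```text
time_s: 18.75
tool_pos: [489.2, 236.2, 121.3]
orientation: [-0.414, 3.111, -0.0]
ft_force: [-0.2, -0.3, -0.1]
opening: 38.0
grip_force: 40.8
```

>>> drive_tool(commands=[[[0, 0, 0.01], [0, 0, 0], -1], [[0, 0, 0.02], [0, 0, 0], -1], [[0, 0, 0.026], [0, 0, 0], -1], [[0, 0, 0.028], [0, 0, 0], -1], [[0, 0, 0.0285], [0, 0, 0], -1]])

```text
time_s: 19.38
tool_pos: [489.1, 236.1, 92.7]
orientation: [-0.414, 3.111, -0.001]
ft_force: [-0.4, -0.5, -1.0]
opening: 37.8
grip_force: 40.8
```

>>> drive_tool(commands=[[[0, 0, 0.001], [0, 0, 0], -1], [[0, 0, 0.0015], [0, 0, 0], -1], [[0, 0, 0.0015], [0, 0, 0], -1]])

```text
time_s: 19.75
tool_pos: [489.3, 236.2, 91.8]
orientation: [-0.414, 3.11, -0.001]
ft_force: [-0.7, -0.9, 4.8]
opening: 38.1
grip_force: 41.2
```

>>> drive_tool(commands=[[[0, 0, 0.0005], [0, 0, 0], 0.0], [[0, 0, 0.0005], [0, 0, 0], 0.17], [[0, 0, 0.0005], [0, 0, 0], 0.17], [[0, 0, 0.0005], [0, 0, 0], 0.17], [[0, 0, -0.02], [0, 0, 0], 0.17], [[0, 0, -0.07], [0, 0, 0], 0.17], [[0, 0, -0.13], [0, 0, 0], 0.17], [[0, 0, -0.16], [0, 0, 0], 0.17], [[0, 0, -0.16], [0, 0, 0], 0.17]])

```text
time_s: 20.88
tool_pos: [489.4, 237.5, 255.0]
orientation: [-0.413, 3.105, 0.002]
ft_force: [0.4, -0.2, -0.3]
opening: 50.1
grip_force: 0.0
```

```bash
python3 - <<'E'
from h import *
s=st(); im=snap('wrist'); w=pts(im)
m=(abs(w[...,0]-488)<30)&(abs(w[...,1]-234)<30)&(w[...,2]>97)&(w[...,2]<112); q=w[m]; print('cap',np.median(q[:,2]),cv2.minEnclosingCircle(q[:,:2].astype(np.float32)),q.mean(0))
c0=np.array([487.5,281.1]);ps=np.radians(38.2);ex=np.array([np.cos(ps),np.sin(ps)]);ey=np.array([-ex[1],ex[0]])
x=(w[...,:2]-c0)@ex;y=(w[...,:2]-c0)@ey
m=(x<-64)&(x>-180)&(abs(y)<30)&(w[...,2]>25)&(w[...,2]<150)
for a in range(-150,-62,4):
    k=m&(abs(x-a)<2)
    if k.sum()>2: print(a,k.sum(),'y',y[k].min().round(1),y[k].max().round(1),'z',np.percentile(w[k][:,2],[5,50,95]).round(1))
b=(abs(y)<35)&(x>20)&(x<75)&(w[...,2]>200); print(b.sum())
v,u=np.nonzero(m); print(u.min(),u.max(),v.min(),v.max()); save(im,'latch.png')
E
```

```text
t 20.88 tcp [489.4 237.5 255. ] rv [-4.130e-01  3.105e+00  2.000e-03] F [ 0.4 -0.2 -0.3] op 50.1 g 0.0 q [ 0.41  0.54 -1.3   1.78  0.55  1.25  0.79]
cap 104.12508540459328 ((495.6726989746094, 241.373291015625), 29.876258850097656) [487.44532836 235.21173626 104.02383971]
-126 165 y -21.4 23.9 z [109.2 111.  112.3]
-122 339 y -21.8 24.1 z [ 82.2 111.6 112.9]
-118 276 y -21.3 23.7 z [ 79.9 102.6 111. ]
-114 175 y -19.5 22.1 z [77.7 79.6 99.3]
-110 172 y -19.5 21.8 z [75.2 77.6 92.5]
-106 159 y -19.3 22.0 z [73.3 75.1 85.9]
-102 155 y -19.8 21.8 z [70.8 72.7 79.3]
-98 178 y -19.7 21.4 z [64.7 69.9 72.5]
-94 146 y -19.0 21.6 z [64.  67.5 70.9]
-90 98 y -10.0 12.0 z [64.4 66.4 70.4]
-86 131 y -15.0 16.6 z [62.6 64.4 69.2]
-82 89 y -14.7 16.9 z [61.6 64.2 68.5]
-78 21 y -13.3 15.4 z [59.6 67.4 68.2]
-74 21 y -13.6 15.3 z [65.6 67.4 68.8]
-70 24 y -13.6 15.4 z [56.9 67.2 68.4]
-66 146 y -15.7 17.6 z [50.9 72.9 77. ]
1630
289 355 39 125
```

View pics/latch.png

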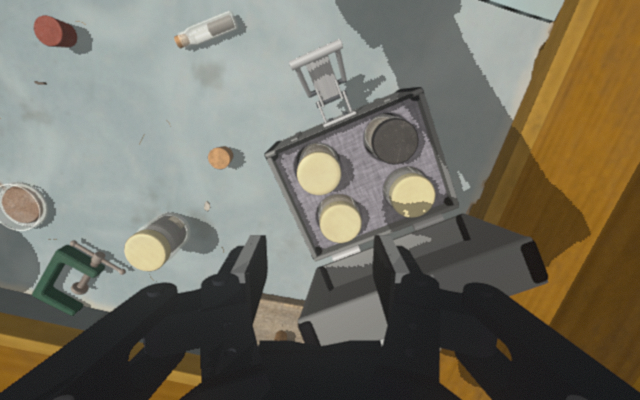

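The jar now stands in its well, with its cap at z 104 and axis at (487.4,235.2). The lid leans back at about 1.33 rad and the bail bar stands at case (−123, 0, 108). Next I'll check clearance behind the lid and plan the closing push.

```bash
cat > lid.py <<'E'
from h import *
from ik import *
C=np.array([486.8,282.0]);ps=np.radians(38.2);EX=np.array([np.cos(ps),np.sin(ps),0]);EY=np.array([-EX[1],EX[0],0])
def cw(x,y,z): return np.r_[C,0]+x*EX+y*EY+np.array([0,0,z])
def vert(yaw): return R.from_euler('z',np.radians(yaw))*R.from_matrix(np.diag([1,-1,-1.]))
def rows(W,T,s=None):
    s=s or state(); T0=R.from_rotvec(s['orientation']); x0=np.array(s['tool_pos']); q=np.array(s['joints'])
    for w,t in zip(W,T):
        q,a,b=ik(np.array(w),t,q,.02); print((T0.inv().apply(w-x0)/1e3).round(4).tolist(),np.degrees((T0.inv()*t).as_rotvec()).round(1).tolist(),np.round(w,0),a.round(0),q.round(2))
E
python3 - <<'E'
from lid import *
for n in('top','side'):
    w=pts(snap(n)).reshape(-1,3); 
    for a,b in((560,380),(600,380),(640,400),(680,400),(560,430),(600,430),(540,480),(620,330),(650,330)):
        k=(abs(w[:,0]-a)<20)&(abs(w[:,1]-b)<20); print(n,a,b,np.percentile(w[k,2],[5,95]).round(0) if k.sum() else None)
V=vert(-141.8); T0=R.from_rotvec(state()['orientation'])
pt=[cw(-30,-30,300),cw(30,0,300),cw(95,0,290),cw(95,0,208)]
for th in(1.33,1.15,1.0,.85,.7,.6,.5,.4,.3):
    c,s_=np.cos(th),np.sin(th); pt.append(cw(66-118*c+32*s_+11,0,86+118*s_+32*c))
rows(pt,[T0]+[V]*(len(pt)-1))
E
```

```text
top 560 380 None
top 600 380 None
top 640 400 None
top 680 400 [237. 260.]
top 560 430 None
top 600 430 None
top 540 480 [ -5. 528.]
top 620 330 None
top 650 330 [-2.  2.]
side 560 380 [-3.  4.]
side 600 380 [-6.  2.]
side 640 400 None
side 680 400 [218. 259.]
side 560 430 [-9.  3.]
side 600 430 None
side 540 480 [-30. 527.]
side 620 330 [-5.  3.]
side 650 330 None
[0.0049, 0.0059, -0.0494] [0.0, 0.0, 0.0] [482. 240. 300.] 0.0 [ 0.4   0.48 -1.35  1.72  0.48  1.34  0.8 ]
[-0.0386, 0.057, -0.0494] [-0.1, 0.1, -23.0] [510. 301. 300.] 0.0 [ 0.24  0.6  -1.36  1.62  0.59  1.42  1.06]
[-0.0984, 0.0824, -0.0393] [-0.1, 0.1, -23.0] [561. 341. 290.] 0.0 [ 0.12  0.68 -1.29  1.5   0.65  1.45  1.06]
[-0.0982, 0.0826, 0.0427] [-0.1, 0.1, -23.0] [561. 341. 208.] 0.0 [ 0.1   0.74 -1.24  1.6   0.72  1.32  1.  ]
[-0.0844, 0.0767, 0.0424] [-0.1, 0.1, -23.0] [550. 331. 208.] 0.0 [ 0.13  0.73 -1.25  1.63  0.71  1.31  1.  ]
[-0.0642, 0.0681, 0.0439] [-0.1, 0.1, -23.0] [532. 318. 207.] 0.0 [ 0.16  0.71 -1.27  1.68  0.7   1.29  0.99]
[-0.0478, 0.0611, 0.0481] [-0.1, 0.1, -23.0] [518. 307. 203.] 0.0 [ 0.19  0.69 -1.28  1.72  0.69  1.27  0.98]
[-0.0321, 0.0545, 0.0548] [-0.1, 0.1, -23.0] [505. 296. 196.] 0.0 [ 0.21  0.68 -1.29  1.76  0.69  1.25  0.98]
[-0.0175, 0.0483, 0.0641] [-0.1, 0.1, -23.0] [493. 287. 186.] 0.0 [ 0.23  0.67 -1.3   1.8   0.69  1.22  0.97]
[-0.0086, 0.0446, 0.0716] [-0.1, 0.1, -23.0] [485. 281. 179.] 0.0 [ 0.24  0.67 -1.3   1.83  0.7   1.2   0.96]
[-0.0004, 0.0411, 0.0799] [-0.1, 0.1, -23.0] [478. 275. 171.] 0.0 [ 0.25  0.67 -1.3   1.86  0.7   1.18  0.95]
[0.007, 0.038, 0.0892] [-0.1, 0.1, -23.0] [472. 270. 161.] 0.0 [ 0.26  0.67 -1.3   1.88  0.71  1.16  0.94]
[0.0135, 0.0352, 0.0991] [-0.1, 0.1, -23.0] [466. 266. 151.] 0.0 [ 0.26  0.67 -1.3   1.91  0.72  1.14  0.93]
```

>>> drive_tool(commands=[[[0.005, 0.006, -0.05], [0, 0, 0], -1], [[-0.039, 0.057, -0.05], [0, 0, -10], -1], [[-0.039, 0.057, -0.05], [0, 0, -20], -1], [[-0.098, 0.0825, -0.04], [0, 0, -23], -1], [[-0.098, 0.0825, -0.04], [0, 0, -23], -1], [[-0.098, 0.0825, 0.005], [0, 0, -23], -1], [[-0.098, 0.0825, 0.0427], [0, 0, -23], -1], [[-0.098, 0.0825, 0.0427], [0, 0, -23], -1], [[-0.0844, 0.0767, 0.0424], [0, 0, -23], -1], [[-0.0642, 0.0681, 0.0439], [0, 0, -23], -1], [[-0.0478, 0.0611, 0.0481], [0, 0, -23], -1], [[-0.0321, 0.0545, 0.0548], [0, 0, -23], -1], [[-0.0175, 0.0483, 0.0641], [0, 0, -23], -1]])

```text
time_s: 22.65
tool_pos: [492.5, 287.5, 189.6]
orientation: [-1.025, 2.963, -0.002]
ft_force: [0.4, 0.9, 0.9]
opening: 0.2
grip_force: 0.2
```

>>> drive_tool(commands=[[[0, 0, 0], [0, 0, 0], -1]])

```text
time_s: 22.78
tool_pos: [492.3, 286.5, 188.5]
orientation: [-1.026, 2.965, -0.004]
ft_force: [-0.1, -0.3, 0.5]
opening: -0.1
grip_force: 0.0
```

```bash
python3 - <<'E'
from lid import *
s=st(); d=np.array(s['tool_pos'])-np.r_[C,0]; print('case',d@EX,d@EY,d[2])
for n in('top','side'):
    w=pts(snap(n)).reshape(-1,3);d=w-np.r_[C,0];x=d@EX;y=d@EY
    for a in range(-90,110,10):
        k=(abs(x-a)<5)&(abs(y-55)<22)&(w[:,2]>75)&(w[:,2]<260)
        if k.sum()>3: print(n,a,np.percentile(w[k,2],[5,50,95]).round(0))
E
```

```text
t 22.77 tcp [492.3 286.5 188.5] rv [-1.026  2.965 -0.004] F [-0.1 -0.3  0.5] op -0.1 g 0.0 q [ 0.26  0.67 -1.26  1.79  0.7   1.2   1.02]
case 7.093959297958254 0.12964742990839026 188.50578983344053
top -60 [77. 87. 94.]
top -50 [ 77.  86. 105.]
top -40 [ 76. 102. 107.]
top -30 [ 99. 168. 178.]
top -20 [ 88. 183. 189.]
top -10 [180. 184. 188.]
top 0 [173. 178. 251.]
top 10 [167. 169. 172.]
top 20 [158. 162. 165.]
side -70 [75. 80. 93.]
side -60 [77. 85. 94.]
side -50 [ 78.  94. 106.]
side -40 [ 81. 160. 172.]
side -30 [100. 173. 183.]
side -20 [ 94. 181. 186.]
side -10 [100. 178. 259.]
side 0 [ 88. 171. 256.]
side 10 [ 79.  95. 256.]
side 20 [ 76. 156. 160.]
side 30 [146. 150. 154.]
side 40 [139. 143. 147.]
side 50 [132. 135. 140.]
side 60 [125. 128. 131.]
side 70 [117. 119. 124.]
side 80 [113. 115. 116.]
```

>>> drive_tool(commands=[[[0.01, 0, 0.009], [0, 0, 0], -1], [[0.018, 0, 0.0175], [0, 0, 0], -1], [[0.0263, 0, 0.027], [0, 0, 0], -1], [[0.0334, 0, 0.037], [0, 0, 0], -1], [[0.0394, 0, 0.0475], [0, 0, 0], -1], [[0.044, 0, 0.058], [0, 0, 0], -1], [[0.044, 0, 0.06], [0, 0, 0], -1], [[0.044, 0, 0.04], [0, 0, 0], -1], [[0.01, 0, -0.02], [0, 0, 0], -1], [[0.0, 0, -0.07], [0, 0, 0], -1], [[0.0, 0, -0.07], [0, 0, 0], -1]])

```text
time_s: 24.25
tool_pos: [494.7, 290.9, 263.8]
orientation: [-1.022, 2.957, 0.005]
ft_force: [-0.5, -0.3, -0.3]
opening: 0.2
grip_force: 0.0
```

```bash
cat > look.py <<'E'
from lid import *
import sys
def look(n='wrist',f=None):
    s=st(); im=snap(n); w=pts(im); d=w-np.r_[C,0];x=d@EX;y=d@EY;z=w[...,2]
    k=(abs(x)<45)&(abs(abs(y)-45)<25)&(z>95)&(z<190)
    if k.sum()>50:
        A=np.c_[x[k],np.ones(k.sum())]; f=np.polyfit(x[k],z[k],1); print(n,'lid top slope',f[0].round(3),'z at -60',np.polyval(f,-60).round(1),'z mean',z[k].mean().round(1))
    m=(x<-64)&(x>-160)&(abs(y)<32)&(z>20)&(z<150)
    for a in range(-150,-62,4):
        k=m&(abs(x-a)<2)
        if k.sum()>2: print(a,k.sum(),'y',y[k].min().round(1),y[k].max().round(1),'z',np.percentile(z[k],[5,50,95]).round(1))
    return im
if __name__=='__main__':
    im=look(sys.argv[1])
    if len(sys.argv)>2: save(im,sys.argv[2])
E
python3 look.py wrist lidshut.png; python3 look.py top | grep lid
```

```text
t 24.25 tcp [494.7 290.9 263.8] rv [-1.022  2.957  0.005] F [-0.5 -0.3 -0.3] op 0.2 g 0.0 q [ 0.29  0.6  -1.31  1.7   0.61  1.31  1.09]
wrist lid top slope -0.048 z at -60 125.5 z mean 122.7
-126 165 y -22.7 22.9 z [109.1 110.9 112.4]
-122 438 y -22.8 23.1 z [ 82.8 111.1 112.8]
-118 315 y -22.2 22.3 z [ 80.1 103.2 111.7]
-114 196 y -20.6 20.9 z [ 77.3  79.9 100. ]
-110 197 y -20.7 20.8 z [75.4 77.9 92.7]
-106 174 y -20.6 20.8 z [73.  75.6 85.8]
-102 164 y -20.9 20.7 z [71.1 73.3 79.4]
-98 195 y -20.7 20.8 z [65.  70.1 72.8]
-94 164 y -19.7 20.2 z [63.7 67.5 70.4]
-90 48 y -10.8 10.4 z [65.5 66.8 71.2]
-86 98 y -16.1 15.6 z [ 63.6 110.9 112.5]
-82 155 y -16.1 15.7 z [ 63.9 109.8 112.2]
-78 140 y -14.0 13.6 z [ 67.1 104.  105. ]
-74 143 y -14.1 13.6 z [ 67.6 103.7 104.8]
-70 142 y -14.1 13.6 z [ 67.4 103.4 104.7]
-66 118 y -14.8 16.4 z [ 69.  103.6 108.3]
top lid top slope -0.057 z at -60 124.6 z mean 122.3
```

The lid rests at about 0.047 rad and the frame is centred on the latch. I'll locate the bar precisely and plan the pinch.

```bash
python3 - <<'E'
from lid import *
im=load('wrist'); w=pts(im); d=w-np.r_[C,0];x=d@EX;y=d@EY;z=w[...,2]
k=(x<-105)&(x>-140)&(abs(y)<26)&(z>106)&(z<116); print('bar',k.sum(),np.percentile(x[k],[1,50,99]).round(1),np.percentile(y[k],[0,100]).round(1),np.percentile(z[k],[50,98]).round(1))
k2=k&(z>110.5); print(x[k2].mean(),y[k2].mean()); print('yaw resid',np.polyfit(y[k2],x[k2],1))
xb=x[k2].mean()
V=vert(-141.8)
rows([cw(-60,0,265),cw(xb-5,0,150),cw(xb-5,0,94)],[V]*3)
W=[cw(a-5,0,b-14) for a,b in((xb,108),(-115,113),(-105,118),(-95,119),(-84,118.5),(-77,117.5),(-77,107))]; rows(W,[V]*7)
E
```

```text
bar 616 [-126.3 -122.1 -118.8] [-22.8  23.1] [111.2 113. ]
-122.39939060270414 -0.15768857240374387
yaw resid [-1.17415208e-03 -1.22399576e+02]
[0.0683, -0.0007, -0.0067] [-0.2, 0.2, -0.0] [440. 245. 265.] 0.0 [ 0.41  0.45 -1.36  1.83  0.47  1.25  1.15]
[0.1362, -0.0005, 0.108] [-0.2, 0.2, -0.0] [387. 203. 150.] 0.0 [ 0.42  0.49 -1.31  2.09  0.58  0.99  1.04]
[0.1364, -0.0003, 0.164] [-0.2, 0.2, -0.0] [387. 203.  94.] 0.0 [ 0.32  0.57 -1.2   2.15  0.7   0.89  0.94]
[0.1364, -0.0003, 0.164] [-0.2, 0.2, -0.0] [387. 203.  94.] 0.0 [ 0.35  0.61 -1.27  2.15  0.75  0.94  0.88]
[0.129, -0.0003, 0.159] [-0.2, 0.2, -0.0] [392. 208.  99.] 0.0 [ 0.35  0.61 -1.27  2.13  0.74  0.95  0.89]
[0.119, -0.0003, 0.1541] [-0.2, 0.2, -0.0] [400. 214. 104.] 0.0 [ 0.34  0.62 -1.27  2.11  0.74  0.97  0.9 ]
[0.109, -0.0003, 0.1531] [-0.2, 0.2, -0.0] [408. 220. 105.] 0.0 [ 0.32  0.63 -1.26  2.09  0.74  0.98  0.9 ]
[0.098, -0.0003, 0.1537] [-0.2, 0.2, -0.0] [417. 227. 104.] 0.0 [ 0.3   0.64 -1.25  2.07  0.74  0.99  0.89]
[0.091, -0.0003, 0.1547] [-0.2, 0.2, -0.0] [422. 231. 104.] 0.0 [ 0.29  0.65 -1.24  2.06  0.75  0.99  0.89]
[0.091, -0.0003, 0.1652] [-0.2, 0.2, -0.0] [422. 231.  93.] 0.0 [ 0.28  0.66 -1.23  2.07  0.77  0.98  0.88]
```

>>> drive_tool(commands=[[[0.05, 0, -0.005], [0, 0, 0], 0.45], [[0.1, 0, 0.02], [0, 0, 0], 0.45], [[0.1363, 0, 0.06], [0, 0, 0], 0.45], [[0.1363, 0, 0.105], [0, 0, 0], 0.45], [[0.1363, 0, 0.108], [0, 0, 0], 0.45], [[0.1363, 0, 0.14], [0, 0, 0], 0.45], [[0.1363, 0, 0.16], [0, 0, 0], 0.45], [[0.1363, 0, 0.164], [0, 0, 0], 0.45], [[0.1363, 0, 0.164], [0, 0, 0], 0.45]], grip_force=25)

```text
time_s: 25.48
tool_pos: [386.7, 203.8, 93.7]
orientation: [-1.026, 2.965, -0.001]
ft_force: [0.1, -0.0, 0.3]
opening: 61.8
grip_force: 0.0
```

```bash
python3 - <<'E'
from lid import *
s=st(); d=np.array(s['tool_pos'])-np.r_[C,0]; print('tcp case',(d@EX).round(1),(d@EY).round(1),d[2].round(1))
im=snap('wrist'); save(im,'bar.png',(220,160,460,400),2.5); w=pts(im); d=w-np.r_[C,0];x=d@EX;y=d@EY;z=w[...,2]
k=(x<-100)&(x>-145)&(abs(y)<26)&(z>100)&(z<118); print('bar',k.sum(),np.percentile(x[k],[1,50,99]).round(1),np.percentile(y[k],[0,100]).round(1),np.percentile(z[k],[50,98]).round(1))
E
```

```text
t 25.48 tcp [386.7 203.8  93.7] rv [-1.026e+00  2.965e+00 -1.000e-03] F [ 0.1 -0.   0.3] op 61.8 g 0.0 q [ 0.33  0.53 -1.14  2.17  0.67  0.85  1.01]
tcp case -127.0 0.5 93.7
bar 1935 [-127.1 -124.6 -119.4] [-22.8  23.3] [111.  112.7]
```

View pics/bar.png

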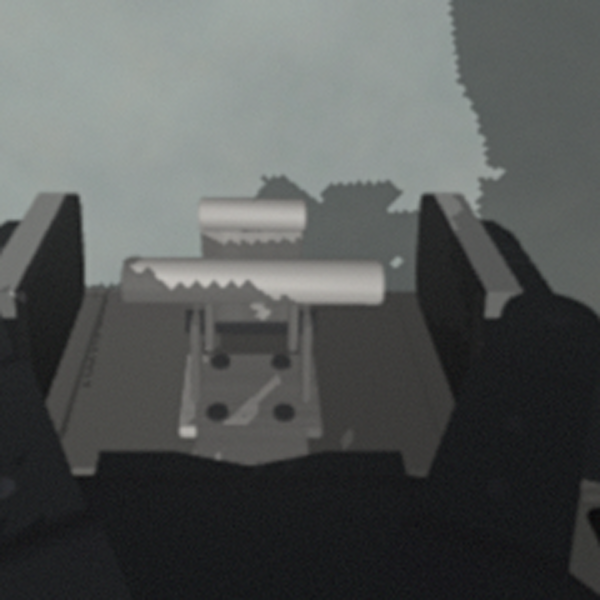

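The bar spans (125–385, 282) in the crop, centred between the two pads. Closing, then lifting it over the lip.

>>> drive_tool(commands=[[[0, 0, 0], [0, 0, 0], -1], [[0, 0, 0], [0, 0, 0], -1], [[0, 0, 0], [0, 0, 0], -1], [[0, 0, 0], [0, 0, 0], -1]], grip_force=25)

```text
time_s: 26.02
tool_pos: [385.8, 203.1, 92.9]
orientation: [-1.026, 2.967, -0.002]
ft_force: [-2.9, 0.7, 2.5]
opening: 44.8
grip_force: 25.4
```

>>> drive_tool(commands=[[[-0.007, 0, -0.005], [0, 0, 0], -1], [[-0.017, 0, -0.01], [0, 0, 0], -1], [[-0.017, 0, -0.01], [0, 0, 0], -1]])

```text
time_s: 26.4
tool_pos: [400.1, 214.3, 103.3]
orientation: [-1.025, 2.966, -0.001]
ft_force: [-3.7, 1.4, 2.2]
opening: 44.3
grip_force: 26.3
```

```bash
cat > bar.py <<'E'
from lid import *
s=st(); d=np.array(s['tool_pos'])-np.r_[C,0]; t=(d@EX,d@EY,d[2]); print('tcp case',np.round(t,1))
im=snap('wrist'); w=pts(im); d=w-np.r_[C,0];x=d@EX;y=d@EY;z=w[...,2]
for a in np.arange(t[0]-15,-62,3):
    k=(abs(x-a)<1.5)&(abs(y)<16)&(z>85)&(z<135)
    if k.sum()>2: print(a.round(0),k.sum(),np.percentile(z[k],[5,50,95]).round(1))
E
python3 bar.py
```

```text
t 26.4 tcp [400.1 214.3 103.3] rv [-1.025e+00  2.966e+00 -1.000e-03] F [-3.7  1.4  2.2] op 44.3 g 26.3 q [ 0.32  0.54 -1.14  2.13  0.66  0.88  1.02]
tcp case [-110.     0.4  103.3]
-122.0 213 [92.5 94.2 95.9]
-119.0 257 [94.4 95.7 96.6]
-116.0 93 [94.  95.2 96.3]
-113.0 77 [86.3 87.2 88.4]
-110.0 662 [ 85.7 118.1 120.3]
-107.0 512 [119.  120.3 121.3]
-104.0 203 [119.  120.  120.8]
-86.0 706 [101.3 107.3 111.8]
-83.0 168 [110.3 111.2 112. ]
-77.0 111 [103.3 104.1 104.9]
-74.0 195 [103.  103.7 104.7]
-71.0 211 [102.8 103.7 104.5]
-68.0 201 [102.7 103.5 104.4]
-65.0 937 [ 98.1 106.1 112.7]
```

>>> drive_tool(commands=[[[-0.006, 0, -0.003], [0, 0, 0], -1], [[-0.0115, 0, -0.0035], [0, 0, 0], -1], [[-0.0225, 0, -0.0035], [0, 0, 0], -1], [[-0.029, 0, -0.003], [0, 0, 0], -1], [[-0.029, 0, -0.003], [0, 0, 0], -1]])

```text
time_s: 27.08
tool_pos: [422.9, 231.9, 106.0]
orientation: [-1.026, 2.966, -0.001]
ft_force: [-3.1, 1.5, 0.2]
opening: 44.4
grip_force: 26.3
```

```bash
python3 bar.py
```

```text
t 27.07 tcp [422.9 231.9 106. ] rv [-1.026e+00  2.966e+00 -1.000e-03] F [-3.1  1.5  0.2] op 44.4 g 26.3 q [ 0.27  0.58 -1.12  2.06  0.67  0.92  1.02]
tcp case [-8.12e+01  1.00e-01  1.06e+02]
-87.0 434 [101.4 106.4 111.3]
-84.0 609 [109.8 112.9 121. ]
-81.0 691 [111.  121.4 122.7]
-78.0 488 [103.7 121.8 122.9]
-75.0 48 [103.  119.9 120.9]
-66.0 170 [102.9 104.  110.7]
-63.0 1140 [102.4 110.6 116.4]
```

>>> drive_tool(commands=[[[-0.003, 0, 0], [0, 0, 0], -1], [[-0.0035, 0, 0.003], [0, 0, 0], -1], [[-0.0035, 0, 0.007], [0, 0, 0], -1], [[-0.0035, 0, 0.01], [0, 0, 0], -1], [[-0.0035, 0, 0.01], [0, 0, 0], -1]])

```text
time_s: 27.75
tool_pos: [424.7, 233.3, 95.5]
orientation: [-1.026, 2.967, -0.002]
ft_force: [-3.6, 2.4, 0.3]
opening: 44.6
grip_force: 26.4
```

```bash
python3 bar.py
```

```text
t 27.75 tcp [424.7 233.3  95.5] rv [-1.026e+00  2.967e+00 -2.000e-03] F [-3.6  2.4  0.3] op 44.6 g 26.4 q [ 0.25  0.59 -1.1   2.07  0.69  0.9   1.  ]
tcp case [-78.9   0.2  95.5]
-88.0 97 [101.9 104.4 110.4]
-85.0 694 [101.9 109.7 112. ]
-82.0 361 [107.8 110.5 111.7]
-79.0 589 [109.5 111.3 112.6]
-76.0 348 [110.7 111.6 112.5]
-73.0 14 [109.8 110.2 110.4]
-70.0 152 [102.7 103.6 104.4]
-67.0 271 [102.5 103.4 104.4]
-64.0 1345 [ 99.  108.8 114.5]
```

>>> drive_tool(commands=[[[0, 0, 0.0005], [0, 0, 0], 0.2], [[0, 0, 0.0005], [0, 0, 0], 0.45], [[0, 0, 0.0005], [0, 0, 0], 0.45], [[0, 0, -0.02], [0, 0, 0], 0.45], [[0.01, 0, -0.07], [0, 0, 0], 0.45], [[0.02, 0, -0.12], [0, 0, 0], 0.45], [[0.02, 0, -0.12], [0, 0, 0], 0.45]])

```text
time_s: 28.68
tool_pos: [410.5, 222.1, 219.0]
orientation: [-1.022, 2.961, -0.003]
ft_force: [0.5, 0.4, -0.3]
opening: 62.2
grip_force: 0.0
```

```bash
python3 look.py wrist
```

```text
t 28.68 tcp [410.5 222.1 219. ] rv [-1.022  2.961 -0.003] F [ 0.5  0.4 -0.3] op 62.2 g 0.0 q [ 0.48  0.41 -1.32  1.98  0.46  1.09  1.19]
wrist lid top slope -0.049 z at -60 125.5 z mean 122.6
-134 37 y -9.7 10.7 z [72.1 73.  75.1]
-130 112 y -10.6 10.7 z [73.4 74.9 76.2]
-126 99 y -10.8 10.8 z [69.9 72.2 75.3]
-122 99 y -10.9 10.8 z [69.5 70.5 71.7]
-118 110 y -10.0 11.0 z [68.5 69.7 70.9]
-114 103 y -10.0 11.0 z [67.7 68.7 70.1]
-110 95 y -10.1 11.1 z [66.8 67.9 69.1]
-106 93 y -10.2 10.2 z [65.9 67.  68.3]
-102 93 y -10.2 10.3 z [65.2 66.2 67.6]
-98 171 y -19.9 20.0 z [60.2 64.9 67.7]
-94 184 y -20.8 20.7 z [61.5 65.3 74.1]
-90 172 y -20.8 20.8 z [63.  68.5 85.2]
-86 404 y -20.9 20.5 z [ 62.7  93.4 111.6]
-82 364 y -23.0 22.4 z [ 62.6 109.1 111.9]
-78 295 y -22.9 22.1 z [ 67.6 111.6 112.8]
-74 124 y -22.0 22.3 z [ 66.5 110.3 112.2]
-70 106 y -14.3 14.4 z [ 67.1 103.5 104.8]
-66 197 y -17.0 16.3 z [ 88.4 103.5 110.1]
```

The bar is hooked (top at seat height, x about −78) and the lever stands at about 1.5. Next is the lever press, leaning the tool inward so the gripper body clears the keeper.

```bash
cat > lev.py <<'E'
from lid import *
def tl(L): 
    L=np.radians(L); z=np.sin(L)*EX-np.array([0,0,np.cos(L)]); x=-np.cos(L)*EX-np.array([0,0,np.sin(L)]); return R.from_matrix(np.c_[x,np.cross(z,x),z])
def tcp(al,L,rho=34,n=2.5):
    a=np.radians(al);l=np.radians(L); p=np.array([-85,60])+rho*np.array([-np.cos(a),np.sin(a)])+n*np.array([np.sin(a),np.cos(a)])-11*np.array([np.cos(l),np.sin(l)]); return cw(p[0],0,p[1])
E
python3 - <<'E'
from lev import *
s=state();q0=np.array(s['joints'])
seeds=[q0]+[np.random.default_rng(i).uniform(lo,hi) for i in range(6)]
for L in(0,15,25,35):
  for rho in (30,40):
    q=q0; r=[]
    for al in(20,-15,-45,-60,-78): q,a,b=ik(tcp(al,L,rho),tl(L),q,.02); r.append((round(a),round(b)))
    print(L,rho,r,q.round(2))
E
```

```text
0 30 [(0, 0), (0, 0), (0, 0), (0, 0), (0, 0)] [ 0.16  0.65 -1.    2.16  0.82  0.77  0.86]
0 40 [(0, 0), (0, 0), (0, 0), (0, 0), (0, 0)] [ 0.15  0.66 -0.98  2.17  0.84  0.75  0.84]
15 30 [(0, 0), (0, 0), (0, 0), (0, 0), (0, 0)] [ 0.21  0.58 -0.96  2.33  1.25  0.46  0.5 ]
15 40 [(0, 0), (0, 0), (0, 0), (0, 0), (0, 0)] [ 0.17  0.58 -0.88  2.34  1.29  0.42  0.46]
25 30 [(5, 1), (9, 2), (8, 1), (6, 1), (2, 0)] [ 0.07  0.51 -0.68  2.42  2.08  0.24 -0.28]
25 40 [(8, 2), (13, 3), (13, 2), (9, 2), (4, 1)] [ 0.04  0.52 -0.63  2.42  2.18  0.24 -0.37]
35 30 [(31, 5), (35, 6), (33, 6), (31, 5), (27, 4)] [-0.1   0.48 -0.42  2.42  3.04  0.24 -1.21]
35 40 [(35, 6), (40, 7), (38, 6), (35, 6), (27, 5)] [-0.14  0.49 -0.36  2.42  3.14  0.24 -1.31]
```

```bash
python3 - <<'E'
from lev import *
T=tl(18); al=[13,5,-5,-15,-25,-35,-45,-52,-58,-63,-67]
W=[tcp(20,18,40)+np.array([0,0,60])]+[tcp(a,18,40) for a in al]; rows(W,[T]*len(W))
E
```

```text
[0.0345, 0.0006, 0.0843] [-0.3, -17.7, -0.1] [383. 200. 133.] 0.0 [ 0.57  0.32 -1.26  2.32  0.64  0.47  1.08]
[0.0365, 0.0009, 0.1489] [-0.3, -17.7, -0.1] [382. 199.  68.] 0.0 [ 0.26  0.4  -0.9   2.39  1.01  0.31  0.75]
[0.0377, 0.0009, 0.1544] [-0.3, -17.7, -0.1] [381. 198.  63.] 0.0 [ 0.23  0.4  -0.86  2.4   1.05  0.29  0.71]
[0.0382, 0.001, 0.1613] [-0.3, -17.7, -0.1] [380. 198.  56.] 0.0 [ 0.19  0.41 -0.81  2.41  1.1   0.27  0.66]
[0.0375, 0.001, 0.1683] [-0.3, -17.7, -0.1] [381. 199.  49.] 0.0 [ 0.15  0.42 -0.76  2.41  1.16  0.25  0.61]
[0.0355, 0.001, 0.175] [-0.3, -17.7, -0.1] [382. 200.  42.] 0.0 [ 0.13  0.44 -0.73  2.41  1.24  0.24  0.53]
[0.0324, 0.0011, 0.1813] [-0.3, -17.7, -0.1] [385. 202.  36.] 0.0 [ 0.11  0.45 -0.72  2.41  1.32  0.24  0.46]
[0.0283, 0.0011, 0.1869] [-0.3, -17.7, -0.1] [388. 204.  30.] 0.0 [ 0.09  0.47 -0.7   2.4   1.38  0.24  0.4 ]
[0.0249, 0.0011, 0.1904] [-0.3, -17.7, -0.1] [391. 207.  27.] 0.0 [ 0.08  0.48 -0.69  2.4   1.41  0.24  0.37]
[0.0216, 0.0011, 0.193] [-0.3, -17.7, -0.1] [393. 209.  24.] 0.0 [ 0.07  0.49 -0.68  2.39  1.43  0.24  0.35]
[0.0187, 0.0011, 0.1949] [-0.3, -17.7, -0.1] [396. 210.  22.] 0.0 [ 0.06  0.5  -0.68  2.39  1.44  0.24  0.33]
[0.0162, 0.0012, 0.1963] [-0.3, -17.7, -0.1] [398. 212.  21.] 0.0 [ 0.05  0.5  -0.67  2.39  1.45  0.24  0.33]
```

>>> drive_tool(commands=[[[0.017, 0, 0.04], [0, -7, 0], -1], [[0.0345, 0.0006, 0.084], [0, -14, 0], -1], [[0.0345, 0.0006, 0.084], [0, -14, 0], -1], [[0.036, 0.0009, 0.13], [0, -14, 0], -1], [[0.0365, 0.0009, 0.149], [0, -14, 0], -1], [[0.0377, 0.0009, 0.1544], [0, -14, 0], -1], [[0.0382, 0.001, 0.1613], [0, -14, 0], -1], [[0.0375, 0.001, 0.1683], [0, -14, 0], -1], [[0.0355, 0.001, 0.175], [0, -15, 0], -1], [[0.0324, 0.001, 0.1813], [0, -16, 0], -1], [[0.0324, 0.001, 0.1813], [0, -16, 0], -1]])

```text
time_s: 30.1
tool_pos: [384.0, 202.4, 34.8]
orientation: [-0.94, 2.713, 0.13]
ft_force: [0.8, 0.3, -0.4]
opening: 0.1
grip_force: 0.0
```

```bash
python3 - <<'E'
from lev import *
s=st(); d=np.array(s['tool_pos'])-np.r_[C,0]; print('tcp case',(d@EX).round(1),(d@EY).round(1),d[2].round(1))
for n in('top','side'):
    w=pts(snap(n)); d=w-np.r_[C,0];x=d@EX;y=d@EY;z=w[...,2]
    k=(abs(x)<45)&(abs(abs(y)-45)<25)&(z>95)&(z<140); f=np.polyfit(x[k],z[k],1); print(n,k.sum(),f.round(3))
print('clear q',clear(np.array(s['joints'])))
T=tl(18); al=[-40,-48,-54,-59,-63,-67,-70]; rows([tcp(a,18,40) for a in al],[T]*7)
E
```

```text
t 30.1 tcp [384.  202.4  34.8] rv [-0.94   2.713  0.13 ] F [ 0.8  0.3 -0.4] op 0.1 g 0.0 q [ 0.09  0.43 -0.76  2.41  1.15  0.29  0.56]
tcp case -130.0 1.0 34.8
top 1271 [-6.00000e-03  1.18652e+02]
side 535 [-3.00000e-03  1.18103e+02]
clear q 87.7968579099689
[-0.0018, -0.0011, 0.0027] [-0.1, -1.8, 0.0] [386. 203.  33.] 0.0 [ 0.1   0.46 -0.71  2.41  1.35  0.24  0.43]
[-0.0041, -0.001, 0.0078] [-0.1, -1.8, 0.0] [389. 205.  29.] 0.0 [ 0.08  0.48 -0.7   2.4   1.39  0.24  0.39]
[-0.0062, -0.001, 0.0114] [-0.1, -1.8, 0.0] [392. 207.  26.] 0.0 [ 0.07  0.48 -0.69  2.4   1.42  0.24  0.36]
[-0.0083, -0.001, 0.0142] [-0.1, -1.8, 0.0] [394. 209.  24.] 0.0 [ 0.06  0.49 -0.68  2.39  1.43  0.24  0.34]
[-0.0102, -0.001, 0.0163] [-0.1, -1.8, 0.0] [396. 210.  22.] 0.0 [ 0.06  0.5  -0.68  2.39  1.44  0.24  0.33]
[-0.0122, -0.001, 0.0183] [-0.1, -1.8, 0.0] [398. 212.  21.] 0.0 [ 0.05  0.5  -0.67  2.39  1.45  0.24  0.33]
[-0.0137, -0.001, 0.0197] [-0.1, -1.8, 0.0] [399. 213.  20.] 0.0 [ 0.05  0.51 -0.67  2.38  1.45  0.25  0.32]
```

>>> drive_tool(commands=[[[-0.002, -0.001, 0.003], [0, -1.5, 0], -1], [[-0.0041, -0.001, 0.0078], [0, -1.8, 0], -1], [[-0.0062, -0.001, 0.0114], [0, -1.8, 0], -1], [[-0.0083, -0.001, 0.0142], [0, -1.8, 0], -1], [[-0.0102, -0.001, 0.0163], [0, -1.8, 0], -1], [[-0.0122, -0.001, 0.0183], [0, -1.8, 0], -1], [[-0.0137, -0.001, 0.0197], [0, -1.8, 0], -1], [[-0.0137, -0.001, 0.0197], [0, -1.8, 0], -1]])

```text
time_s: 31.2
tool_pos: [399.0, 212.7, 19.4]
orientation: [-0.929, 2.685, 0.144]
ft_force: [0.1, -0.1, -0.4]
opening: -0.2
grip_force: 0.0
```

```bash
python3 look.py wrist; python3 look.py side | grep -v y
```

```text
t 31.2 tcp [399.  212.7  19.4] rv [-0.929  2.685  0.144] F [ 0.1 -0.1 -0.4] op -0.2 g 0.0 q [ 0.01  0.47 -0.68  2.4   1.41  0.26  0.31]
-150 5846 y -29.6 28.6 z [ 79.7  90.3 102.9]
-146 1989 y -32.0 32.0 z [77.8 93.4 98.8]
-142 2684 y -32.0 32.0 z [66.5 72.8 82.9]
-138 3462 y -32.0 32.0 z [58.6 65.9 78.1]
-134 1515 y -29.1 27.9 z [48.8 65.2 73.7]
-130 1385 y -31.3 29.9 z [36.8 58.9 74.9]
-126 1565 y -31.9 31.9 z [25.6 46.2 82. ]
-122 1412 y -32.0 32.0 z [26.2 73.4 81. ]
-118 192 y -8.3 32.0 z [57.  66.6 71.4]
-114 64 y -2.9 1.6 z [58.1 59.1 69.6]
-94 51 y -3.1 1.3 z [45.9 47.1 49.6]
-90 225 y -3.5 2.1 z [47.6 51.6 54.8]
t 31.25 tcp [398.9 212.7  19.4] rv [-0.929  2.685  0.144] F [-0.4  0.   1.2] op -0.2 g 0.0 q [ 0.01  0.47 -0.68  2.4   1.41  0.26  0.31]
side lid top slope -0.002 z at -60 117.9 z mean 117.7
```

>>> drive_tool(commands=[[[0.01, 0, -0.01], [0, 0, 0], -1], [[0.03, 0, -0.06], [0, 0, 0], -1], [[0.03, 0, -0.12], [0, 6, 0], -1], [[0.02, 0, -0.17], [0, 16, 0], -1], [[0.02, 0, -0.17], [0, 16, 0], -1]])

```text
time_s: 31.92
tool_pos: [350.3, 166.8, 154.2]
orientation: [-1.01, 2.934, 0.007]
ft_force: [2.1, -0.8, -0.3]
opening: -0.3
grip_force: 0.0
```

```bash
python3 look.py wrist; python3 - <<'E'
from h import *
im=load('wrist'); save(im,'fin.png',(150,0,500,240),2.2)
E
```

```text
t 31.93 tcp [350.3 166.8 154.2] rv [-1.01   2.934  0.007] F [ 2.1 -0.8 -0.3] op -0.3 g 0.0 q [ 0.61  0.31 -1.32  2.23  0.43  0.84  1.26]
-86 134 y -10.9 -3.5 z [ 94.5 101.  104.7]
-82 62 y -11.6 -3.5 z [101.9 103.8 105.1]
-78 43 y -11.5 -3.5 z [103.5 104.6 105.5]
-70 19 y -11.0 -2.7 z [96.6 97.1 98. ]
-66 14 y -12.3 -5.0 z [88.5 96.7 97.5]
```

View pics/fin.png

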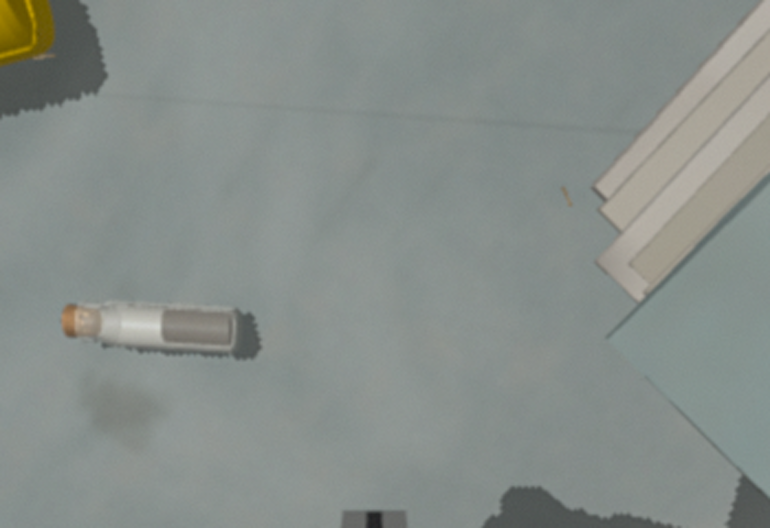

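All ten views are used. This last one shows only bench, since the case is out of frame. I'll check the lever with depth numbers from a better spot.

>>> drive_tool(commands=[[[0, 0, -0.05], [0, 0, 0], -1], [[-0.03, 0, -0.1], [0, 0, 0], -1], [[-0.08, 0, -0.11], [0, 0, 0], -1], [[-0.12, 0, -0.11], [0, 0, 0], -1], [[-0.12, 0, -0.11], [0, 0, 0], -1]])

```text
time_s: 32.6
tool_pos: [443.3, 241.4, 268.9]
orientation: [-1.008, 2.926, 0.011]
ft_force: [-0.8, 0.0, 0.2]
opening: -0.3
grip_force: 0.0
```

```bash
python3 - <<'E'
from look import *
im=look('wrist'); w=pts(im); d=w-np.r_[C,0];x=d@EX;y=d@EY;z=w[...,2]
k=(abs(y)<9)&(x<-80)&(x>-140)&(z>12)&(z<95)
for zz in range(14,95,5):
    m=k&(abs(z-zz)<2.5)
    if m.sum()>2: print('z',zz,m.sum(),np.percentile(x[m],[5,50,95]).round(1))
c=(abs(x+79)<10)&(abs(y)<24)&(z>96)&(z<112); print('bar/keeper z98',np.percentile(z[c],[50,98]).round(1)); b=(abs(y)>14)&(abs(y)<22)&(x<-70)&(x>-90)&(z>96); print('bar ends',b.sum(),x[b].mean().round(1),np.percentile(z[b],[50,95]).round(1))
E
```

```text
t 32.6 tcp [443.3 241.4 268.9] rv [-1.008  2.926  0.011] F [-0.8  0.   0.2] op -0.3 g 0.0 q [ 0.42  0.35 -1.23  1.87  0.38  1.14  1.29]
wrist lid top slope 0.0 z at -60 119.4 z mean 119.4
-106 52 y -10.5 10.4 z [20.5 21.7 23.3]
-102 76 y -10.5 10.4 z [21.5 23.7 27.8]
-98 93 y -10.4 10.2 z [28.9 33.5 38. ]
-94 90 y -10.3 10.9 z [39.  43.2 54.6]
-90 98 y -16.7 10.1 z [47.3 53.1 64.5]
-86 301 y -20.7 20.4 z [ 50.8  64.4 104.7]
-82 328 y -22.6 22.8 z [ 62.8 102.8 105.1]
-78 211 y -22.7 22.8 z [ 85.4 104.6 106. ]
-74 75 y -21.8 22.0 z [ 96.9 102.  104. ]
-70 89 y -10.5 10.0 z [95.8 97.2 98.3]
-66 237 y -17.1 16.3 z [ 66.6  97.3 107.7]
z 19 28 [-107.1 -106.  -103.7]
z 24 66 [-106.1 -102.8 -100.9]
z 29 34 [-100.9  -99.9  -98.9]
z 34 38 [-99.  -98.  -96.9]
z 39 39 [-96.5 -95.5 -94.4]
z 44 42 [-94.6 -93.5 -92.7]
z 49 41 [-92.  -91.1 -90.1]
z 54 42 [-90.3 -89.2 -87.7]
z 59 35 [-89.5 -87.3 -85.3]
z 64 85 [-86.6 -84.6 -82.1]
bar/keeper z98 [103.8 106. ]
bar ends 5792 -78.3 [351.  366.2]
```

The lid is tight and the bar is seated, but the lever measures about 0.14 rad, so it needs a final push onto its stop.

```bash
python3 - <<'E'
from lev import *
rows([cw(-120,0,190),cw(-134,0,110),cw(-130,0,40),cw(-124,0,20),cw(-112,0,19),cw(-109,0,19),cw(-107,0,19),cw(-105,0,19)],[tl(9)]+[tl(18)]*7)
E
```

```text
[0.0625, 0.0055, 0.0757] [-0.6, -6.5, -0.1] [392. 208. 190.] 0.0 [ 0.57  0.28 -1.29  2.13  0.37  0.81  1.3 ]
[0.0801, 0.0062, 0.155] [-0.6, -15.5, -0.1] [381. 199. 110.] 0.0 [ 0.45  0.33 -1.11  2.35  0.71  0.4   1.01]
[0.0792, 0.0069, 0.2251] [-0.6, -15.5, -0.1] [385. 202.  40.] 0.0 [ 0.15  0.46 -0.78  2.41  1.29  0.27  0.48]
[0.0741, 0.0071, 0.2454] [-0.6, -15.5, -0.1] [389. 205.  20.] 0.0 [ 0.11  0.51 -0.74  2.4   1.51  0.28  0.27]
[0.0621, 0.0072, 0.2469] [-0.6, -15.5, -0.1] [399. 213.  19.] 0.0 [ 0.1   0.53 -0.74  2.38  1.48  0.29  0.3 ]
[0.0591, 0.0072, 0.2471] [-0.6, -15.5, -0.1] [401. 215.  19.] 0.0 [ 0.1   0.53 -0.75  2.38  1.47  0.29  0.3 ]
[0.0571, 0.0072, 0.2471] [-0.6, -15.5, -0.1] [403. 216.  19.] 0.0 [ 0.1   0.53 -0.75  2.37  1.46  0.3   0.31]
[0.0551, 0.0072, 0.2472] [-0.6, -15.5, -0.1] [404. 217.  19.] 0.0 [ 0.09  0.53 -0.75  2.37  1.46  0.3   0.31]
```

>>> drive_tool(commands=[[[0.04, 0.003, 0.03], [0, -4, 0], -1], [[0.0625, 0.0055, 0.0757], [0, -8, 0], -1], [[0.08, 0.006, 0.12], [0, -15.5, 0], -1], [[0.08, 0.006, 0.155], [0, -15.5, 0], -1], [[0.079, 0.007, 0.2], [0, -15.5, 0], -1], [[0.079, 0.007, 0.225], [0, -15.5, 0], -1], [[0.074, 0.007, 0.2454], [0, -15.5, 0], -1], [[0.074, 0.007, 0.2454], [0, -15.5, 0], -1], [[0.068, 0.007, 0.246], [0, -15.5, 0], -1], [[0.062, 0.007, 0.247], [0, -15.5, 0], -1], [[0.059, 0.007, 0.247], [0, -15.5, 0], -1], [[0.059, 0.007, 0.247], [0, -15.5, 0], -1]])

```text
time_s: 34.15
tool_pos: [403.1, 214.0, 19.8]
orientation: [-0.922, 2.681, 0.133]
ft_force: [-0.1, -0.6, 0.6]
opening: -0.4
grip_force: 0.0
```

```bash
python3 - <<'E'
from lev import *
s=st(); d=np.array(s['tool_pos'])-np.r_[C,0]; print('tcp case',(d@EX).round(1),(d@EY).round(1),d[2].round(1),R.from_rotvec(s['orientation']).as_matrix()[:,2].round(3))
E
```

```text
t 34.15 tcp [403.1 214.   19.8] rv [-0.922  2.681  0.133] F [-0.1 -0.6  0.6] op -0.4 g 0.0 q [-0.05  0.45 -0.61  2.4   1.41  0.24  0.3 ]
tcp case -107.8 -1.7 19.8 [ 0.252  0.183 -0.95 ]
```

>>> drive_tool(commands=[[[-0.001, 0, 0.0003], [0, 0, 0], -1], [[-0.002, 0, 0.0006], [0, 0, 0], -1], [[-0.003, 0, 0.001], [0, 0, 0], -1], [[-0.003, 0, 0.001], [0, 0, 0], -1]])

```text
time_s: 34.65
tool_pos: [405.3, 216.0, 19.5]
orientation: [-0.923, 2.682, 0.133]
ft_force: [0.5, -0.4, 0.1]
opening: 0.1
grip_force: 0.2
```

>>> drive_tool(commands=[[[-0.001, 0, 0.0003], [0, 0, 0], -1], [[-0.002, 0, 0.0006], [0, 0, 0], -1], [[-0.002, 0, 0.0006], [0, 0, 0], -1]])

```text
time_s: 35.02
tool_pos: [405.7, 216.2, 19.2]
orientation: [-0.923, 2.683, 0.131]
ft_force: [-5.1, -3.3, 5.7]
opening: 0.1
grip_force: 3.8
```

>>> drive_tool(commands=[[[-0.001, 0, 0.0003], [0, 0, 0], -1], [[-0.001, 0, 0.0003], [0, 0, 0], -1]])

```text
time_s: 35.28
tool_pos: [405.8, 216.4, 19.1]
orientation: [-0.924, 2.684, 0.13]
ft_force: [-7.8, -6.0, 8.8]
opening: -0.1
grip_force: 5.8
```

>>> drive_tool(commands=[[[0.015, 0, -0.005], [0, 0, 0], -1], [[0.03, 0, -0.05], [0, 0, 0], -1], [[0.03, 0, -0.11], [0, 6, 0], -1], [[0.01, 0, -0.17], [0, 15.5, 0], -1], [[-0.03, 0, -0.22], [0, 15.5, 0], -1], [[-0.06, 0, -0.25], [0, 15.5, 0], -1], [[-0.06, 0, -0.25], [0, 15.5, 0], -1]])

```text
time_s: 36.15
tool_pos: [390.6, 208.1, 278.4]
orientation: [-1.004, 2.926, 0.009]
ft_force: [1.1, -0.7, -0.3]
opening: -0.0
grip_force: 0.0
```

```bash
cat > fin.py <<'E'
from look import *
im=look('wrist'); w=pts(im); d=w-np.r_[C,0];x=d@EX;y=d@EY;z=w[...,2]
k=(abs(y)<9)&(x<-80)&(x>-140)&(z>26)&(z<57); f=np.polyfit(z[k],x[k],1); r=abs(np.polyval(f,z[k])-x[k]); f=np.polyfit(z[k][r<2],x[k][r<2],1); print('lever',k.sum(),np.degrees(np.arctan(f[0])),'-> rad',np.arctan(f[0])-np.radians(15),'x@40',np.polyval(f,40))
for n in('top','side'):
    w=pts(snap(n)); d=w-np.r_[C,0];x=d@EX;y=d@EY;z=w[...,2]
    k=(abs(x)<45)&(abs(abs(y)-45)<25)&(z>95)&(z<140); print(n,np.polyfit(x[k],z[k],1).round(3))
E
python3 fin.py
```

```text
t 36.15 tcp [390.6 208.1 278.4] rv [-1.004  2.926  0.009] F [ 1.1 -0.7 -0.3] op -0.0 g 0.0 q [ 0.59  0.15 -1.25  1.97  0.17  1.08  1.5 ]
wrist lid top slope -0.006 z at -60 119.8 z mean 119.5
-98 34 y -10.2 9.9 z [20.1 21.5 23.5]
-94 107 y -10.2 10.9 z [24.2 31.2 37.7]
-90 134 y -11.1 10.8 z [39.2 47.3 63.4]
-86 326 y -20.1 20.1 z [ 51.1  64.1 105. ]
-82 310 y -22.5 22.0 z [ 63.2 101.2 105.2]
-78 170 y -22.5 21.9 z [ 66.6 104.6 106. ]
-74 58 y -20.6 22.1 z [ 67.1 103.  104.3]
-70 81 y -13.8 13.7 z [95.6 97.3 98.5]
-66 200 y -17.0 15.6 z [ 91.9  99.5 107.9]
lever 200 14.92867445908522 -> rad -0.0012448655297288003 x@40 -91.58347945667543
top [2.00000e-03 1.18282e+02]
side [-2.0000e-03  1.1796e+02]
```

```bash
python3 -c "
from bench import job; print(job.finish_job())"
```

```text
the job is handed in; nothing more can be done
None
```

The job is handed in at about 36 s of the 72 s, though the hand-in call returned no verdict: the jar is in its well under the shut lid, and at the last depth check the bail bar was seated behind the keeper lip, the lever was at about 0 rad and the lid was tight.

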